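Set up the circle-drawing station

TASK

Change the drawing station over to small circles: lift the yellow beam off its pivot pin, turn it end for end and refit it with the blue eye on the pin, flat on the board and lying along it over the paper; then stand the stylus point down, fully home, in the beam's small stylus hole. Also lay every paint cake that is on the table flat in the palette tray, one to a recess, the warm colours (red, orange, yellow) in the row with the orange stripe and the cool ones (green, blue, purple) in the row with the blue stripe. Leave the bottle, jar, phone and tape where they are.

Things in the scene. Friction and masses are not known exactly. Their poses are not given: they have to be found in the camera images.
- board: Drawing board fixed to the table: brown wooden slab 280 x 120 x 14 mm with white paper on it. Origin: centre of its underside (on the table); x along its length, z up; top face at z = 14 mm. The pivot pin stands near its -x end (the end nearer the robot) and the paper lies to +x of it. It may stand left or right of the robot.
- board_pin (a point): Foot of the steel pivot pin, on the board's top face, 80 mm from the board's centre towards -x. The pin is 10 mm across and 34 mm tall, its last 8 mm tapering to 4 mm.
- beam: Loose yellow compass beam, 200 x 34 x 16 mm, 0.12 kg, flat on the board, free to swing about the pin. Origin: centre of its red eye (20 mm from the red end), at the underside; x runs along it to the blue eye, z up. Both eyes are 13 mm through holes, the top round each painted in its colour. At the start the red eye is on the pin. Grip it across its 34 mm width, e.g. midway, where it balances.
- beam_blue_eye (a point): Centre of the beam's blue-painted eye, at the underside; 160 mm from the red eye and 20 mm from the blue end.
- beam_pen_hole (a point): Centre of the small stylus hole at the beam's underside: 8.5 mm across, straight through the beam and the square brass bush (22 x 22 x 12 mm) on its top, so 28 mm deep; on the centre line, 105 mm from the red eye and 55 mm from the blue eye.
- stylus: Stylus, 105 mm long, 25 g: thin steel nose 6.5 mm across, 40 mm long, the last 5 mm tapered, below a black barrel 14 mm across, 65 mm long (grip here), red band near the top. Origin: the tip; z runs up the barrel. Starts upright in the stand. Fully home in the beam, the nose passes through the stylus hole and the tip touches the board, the barrel 12 mm clear of the brass bush.
- stand: Dark wooden stylus stand fixed to the table, a block 56 x 56 x 34 mm with one 7.5 mm hole, 28 mm deep, in the middle of its top. Origin: centre of its underside.
- tray: White palette tray fixed to the table, 212 x 144 x 12 mm, on the other side from the board. Origin: centre of its underside; x along its length, z up. Two rows of three square recesses, 46 mm square, 7 mm deep (floor at z = 5 mm), 68 mm apart both ways. An orange stripe runs along the outer edge of the +y row (warm colours), a blue stripe along the -y row (cool colours).
- tray_well0 (a point): Centre of the floor of a tray recess, -x end of the orange-striped (warm) row.
- tray_well1 (a point): Centre of the floor of a tray recess, middle of the orange-striped (warm) row.
- tray_well2 (a point): Centre of the floor of a tray recess, +x end of the orange-striped (warm) row.
- tray_well3 (a point): Centre of the floor of a tray recess, -x end of the blue-striped (cool) row.
- tray_well4 (a point): Centre of the floor of a tray recess, middle of the blue-striped (cool) row.
- tray_well5 (a point): Centre of the floor of a tray recess, +x end of the blue-striped (cool) row.
- cake_red: Red paint cake (warm colour), a solid disc 40 mm across and 20 mm thick, 35 g, lying flat on the table between board and tray. Origin: its centre; z is its axis. May be absent (None from the start).
- cake_orange: Orange paint cake (warm colour), a solid disc 40 mm across and 20 mm thick, 35 g, lying flat on the table between board and tray. Origin: its centre; z is its axis. May be absent (None from the start).
- cake_yellow: Yellow paint cake (warm colour), a solid disc 40 mm across and 20 mm thick, 35 g, lying flat on the table between board and tray. Origin: its centre; z is its axis. May be absent (None from the start).
- cake_green: Green paint cake (cool colour), a solid disc 40 mm across and 20 mm thick, 35 g, lying flat on the table between board and tray. Origin: its centre; z is its axis. May be absent (None from the start).
- cake_blue: Blue paint cake (cool colour), a solid disc 40 mm across and 20 mm thick, 35 g, lying flat on the table between board and tray. Origin: its centre; z is its axis. May be absent (None from the start).
- cake_purple: Purple paint cake (cool colour), a solid disc 40 mm across and 20 mm thick, 35 g, lying flat on the table between board and tray. Origin: its centre; z is its axis. May be absent (None from the start).
- bottle: Bystander: green water bottle, 70 mm across, 190 mm tall, standing beyond the work. Origin: centre of its underside.
- jar: Bystander: closed glass jar, 76 mm across, 100 mm tall. Origin: centre of its underside.
- phone: Bystander: black phone, 75 x 150 x 9 mm, lying flat. Origin: centre of its underside.
- tape: Bystander: roll of tape, 96 mm across, 24 mm high, lying flat. Origin: centre of its underside.
Things that resemble listed ones, but are neither listed nor needed, are in the scene too. Several things have the shape of the cake_orange; the one meant has the colours described above.

How it is judged (in metres and radians):
On the way, in this order (a step that is already met when the one before it is completed fails the run):
1. the beam is turned end for end and sits flat on the board with its blue eye on the pin, lying along the board over the paper (horizontal distance between beam_blue_eye and board_pin below 0.005 m and z of each of beam_blue_eye, beam in the frame of board below 0.018 m and x of beam in the frame of board above 0.06 m and y of beam in the frame of board between -0.05 and 0.05 m and angle between beam's own z axis and vertical below 0.06 rad), for 0.2 s.
2. the stylus stands fully home in the beam's stylus hole (horizontal distance between stylus and beam_pen_hole below 0.005 m and z of stylus in the frame of board below 0.018 m and angle between stylus's own z axis and vertical below 0.2 rad), for 0.2 s.
At the end, for the whole second after the job is handed in: Blue eye on the pin (5 mm), beam flat on the board (4 mm), red eye within 50 mm of the board's middle line; stylus tip within 5 mm of the hole, 4 mm of the board, leaning under 0.2 rad; each cake flat in a recess of its row, within 8 mm of its centre; bystanders moved under 30 mm; all at rest (all of step 1 and all of step 2 and (horizontal distance between cake_red and tray_well0 below 0.008 m or horizontal distance between cake_red and tray_well1 below 0.008 m or horizontal distance between cake_red and tray_well2 below 0.008 m) and z of each of cake_red, cake_orange, cake_yellow, cake_green, cake_blue, cake_purple in the frame of tray below 0.019 m and angle between the z axis of each of cake_red, cake_orange, cake_yellow, cake_green, cake_blue, cake_purple and the z axis of tray, either way round below 0.1 rad and linear speed of each of cake_red, cake_orange, cake_yellow, cake_green, cake_blue, cake_purple, beam, stylus below 0.02 m/s and (horizontal distance between cake_orange and tray_well0 below 0.008 m or horizontal distance between cake_orange and tray_well1 below 0.008 m or horizontal distance between cake_orange and tray_well2 below 0.008 m) and (horizontal distance between cake_yellow and tray_well0 below 0.008 m or horizontal distance between cake_yellow and tray_well1 below 0.008 m or horizontal distance between cake_yellow and tray_well2 below 0.008 m) and (horizontal distance between cake_green and tray_well3 below 0.008 m or horizontal distance between cake_green and tray_well4 below 0.008 m or horizontal distance between cake_green and tray_well5 below 0.008 m) and (horizontal distance between cake_blue and tray_well3 below 0.008 m or horizontal distance between cake_blue and tray_well4 below 0.008 m or horizontal distance between cake_blue and tray_well5 below 0.008 m) and (horizontal distance between cake_purple and tray_well3 below 0.008 m or horizontal distance between cake_purple and tray_well4 below 0.008 m or horizontal distance between cake_purple and tray_well5 below 0.008 m)); the robot touches nothing.
It fails at once if the bottle is moved more than 30 mm (distance of bottle from where it was at the start of the episode above 0.03 m).
It fails at once if the jar is moved more than 30 mm (distance of jar from where it was at the start of the episode above 0.03 m).
It fails at once if the phone is moved more than 30 mm (distance of phone from where it was at the start of the episode above 0.03 m).
It fails at once if the tape is moved more than 30 mm (distance of tape from where it was at the start of the episode above 0.03 m).
Of cake_red, cake_orange, cake_yellow, cake_green, cake_blue, cake_purple only 4 to 6 are there at a start; the rules pass over those that are not, and their reading is None.
At some moment in a run one of cake_red, cake_orange, cake_yellow, cake_green, cake_blue, cake_purple may be knocked a few centimetres aside while the robot is not near it.
It also fails if it takes over 210 s, if anything falls off the work surface, if the arm or the gripper's body presses on something with over 40 N, if the wrist force passes 120 N, or if a joint passes its speed limit or range.

ROBOT

A 6-joint arm with a two-finger parallel gripper is mounted at the origin on the work surface. World frame = base frame: x ahead of the robot, y to its left, z up, the work surface at z = 0. Lengths are in mm, angles in rad, forces in N, time in s.
With the tool pointing down it reaches from about 300 to 775 mm from the base axis. Payload 14.6 kg.
Tool frame: the origin (TCP) lies midway between the tips of the shut fingers; the grasp point (between the pads) lies 19 mm behind it (grip_depth is the distance from the TCP to the grasp point, in mm); z points along the fingers, y is the direction in which the jaws open and shut (so a half turn about z gives the same grasp; the last joint's range is limited). The gripper opens to 94 mm and grips with 3 to 60 N. Pads are 16 mm wide; open, the fingers measure 119 mm over their backs; the gripper's body (75 mm by 177 mm) begins 78 mm behind the grasp point.
Start: joints at [1.04, 0.3, 1.521, -0, 1.321, -0.067], TCP at [246.038, 491.889, 205.446] pointing down, gripper open.
Joint ranges: [-3.03, 3.03], [-0.79, 2.21], [0.23, 2.52], [-1.04, 4.18], [0, 3.07], [-2.55, 2.55]. Speed limits (rad/s): [2.22, 2.22, 2.57, 3.14, 3.14, 3.14].

INTERFACE

Orientations are given as [roll, pitch, yaw] about the fixed x, y, z axes, in that order (R = Rz(yaw) Ry(pitch) Rx(roll)).
In Python, from cell import read_state, camera, camera_info, sign_off, grip_depth gives the robot as it stands.
- The arm moves only by the tool drive_tool, never from a script. Its argument "motion" is one flat list of numbers, 4 for each row, row after row: the shift along the tool's x, y, z in mm, then the turn about the tool's z in rad. A call has 1 to 8 rows; each row shifts and turns the pose as measured when the row begins, along the tool's axes as they then stand; what a row does not reach is not made up. A row lasts 1/12 s, in which the tool goes at most 41.7 mm and 7.16 degrees, less where a joint would pass 70% of its speed; a pose out of reach is approached as far as the arm can. A call is refused whole if a number of a shift passes 41.7 or a number of a turn 0.125, either way. A call with a gripper value outside its range is refused whole. "jaw" is the closure, from 0 (fully open) to 1 (shut), set as the call begins (left out, the last holds). The fingers move at their own pace and stop on an object; "grip_force" is the grip in N (left out, the last holds). Time passes only in rows, so rows that do not move let the fingers close. It gives the time, the measured TCP pose, the force and the opening at its end, in the units of the state.
- read_state(): the state, without advancing time (a new reading comes with each control period).
- camera(name): name is "scene" or "side" or "wrist"; returns the picture (384x512x3 uint8, red, green, blue); there is no depth.
- camera_info(name): a dict with "fovy" (degrees; the focal length in pixels is half the picture's height over the tangent of half this angle, whatever the lens; pixels are square), "cx", "cy" (the principal point, pixels), "camera_from_world" (4x4, takes a point from world to camera coordinates). Camera axes: x right, y up, looking along -z (the intrinsics and any distortion apply to the point x, -y, -z); pixel columns grow to the right and rows downward; lengths in mm; the calibration is good to about 2 mm. A picture is of the moment at which its call begins: read the wrist's pose just before it. camera_info takes no time and is no camera call; for the wrist camera it gives the pose at the moment of the call.
- sign_off(): hands the job in, once; it reports no verdict.
The state is a dict: "clock": time; "joints": joint angles; "qd": joint speeds; "effort": joint torques, N m; "eef_pos": TCP position; "eef_rot": TCP orientation; "wrist_force": force on the tool from outside, world axes, zero at the start; "moment": the same for the moment, N m; "finger_gap": finger opening in mm.
Only numpy, scipy, OpenCV 4.12 (cv2) and the standard library are available. Lean on these libraries where they do the work, as an engineer would, in place of code of your own. Each camera call takes 0.05 s, during which the arm holds its last target. There are 200 camera calls.

## Working session

There is one attempt and no reset: what is moved stays moved. The work goes in short steps, Python scripts to look and compute and a tool call to move; the robot and the scene stay as the last step left them, time stands still between calls to the robot, and variables do not carry over. Pictures are saved under pics/ and viewed, on a budget of 14 in all, crops included, one or two more only if the job needs it, and the job is handed in when it is done.

Besides the shell and the picture viewer there is one more tool, called after ">>>" by a JSON object that holds its "fn" and its "kwargs", one argument or row to a line. drive_tool: Moves the arm, as the interface text tells. Its arguments: {"type":"object","properties":{"motion":{"type":"array","items":{"type":"number"}},"jaw":{"type":"number"},"grip_force":{"type":"number"}},"required":["motion"]}

```bash
ls; mkdir -p pics
python3 - <<'E'
from cell import *
import cv2
for n in ["scene","side","wrist"]:
    i=camera_info(n); print(n,i)
    cv2.imwrite(f"pics/{n}0.png",cv2.cvtColor(camera(n),cv2.COLOR_RGB2BGR))
print(read_state(),grip_depth)
E
```

```text
pics
scene {'fovy': 45.78828013170252, 'cx': 248.4475987004634, 'cy': 192.47283421363977, 'camera_from_world': array([[ 1.87159521e-01,  9.82304763e-01, -6.97610979e-03,
        -9.80735448e+01],
       [-5.08972513e-01,  1.03044176e-01,  8.54592815e-01,
         2.45814756e+02],
       [ 8.40189440e-01, -1.56394534e-01,  5.19251822e-01,
        -1.98263083e+03],
       [ 0.00000000e+00,  0.00000000e+00,  0.00000000e+00,
         1.00000000e+00]])}
side {'fovy': 42.754900617635265, 'cx': 254.73574426853764, 'cy': 190.0406589122615, 'camera_from_world': array([[ 9.93448050e-01, -1.14056919e-01, -7.21055804e-03,
        -5.61634637e+02],
       [ 6.72158222e-02,  5.32099664e-01,  8.44009467e-01,
        -6.33619726e+01],
       [-9.24283838e-02, -8.38964222e-01,  5.36279803e-01,
        -1.31748895e+03],
       [ 0.00000000e+00,  0.00000000e+00,  0.00000000e+00,
         1.00000000e+00]])}
wrist {'fovy': 58.64454757357667, 'cx': 252.73258211670714, 'cy': 188.92287754593318, 'camera_from_world': array([[ 4.47208350e-01,  8.94428289e-01, -1.65147477e-03,
        -5.48404588e+02],
       
[... 213 characters left out ...]
000e+00,
         1.00000000e+00]])}
{'clock': 0.15, 'joints': array([ 1.04038193e+00,  3.00340431e-01,  1.52142871e+00,  3.61499324e-05,
        1.32068679e+00, -6.66262732e-02]), 'qd': array([-0.00052808, -0.00202122, -0.00084419,  0.00137236,  0.00074143,
       -0.0010437 ]), 'effort': array([ 5.68532978e-04, -5.31958258e+01, -3.52820814e+01,  7.08011398e-02,
        2.36225640e-02, -1.05939500e-04]), 'eef_pos': array([245.94590666, 491.73020033, 205.02246536]), 'eef_rot': array([-3.14073363e+00, -9.24137729e-05,  2.67779553e+00]), 'wrist_force': array([ 0.48906659, -0.02153006, -0.54983917]), 'moment': array([-0.02457152, -0.04553025,  0.02888396]), 'finger_gap': 93.91176076041349} 18.8
```

Run:
```python
import cv2,numpy as np
a=cv2.imread("pics/scene0.png");cv2.imwrite("pics/s0.png",cv2.resize(a,(800,600),interpolation=cv2.INTER_CUBIC))
a=cv2.imread("pics/side0.png");cv2.imwrite("pics/d0.png",cv2.resize(a,(800,600),interpolation=cv2.INTER_CUBIC))
```

```text
(no output)
```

View pics/s0.png

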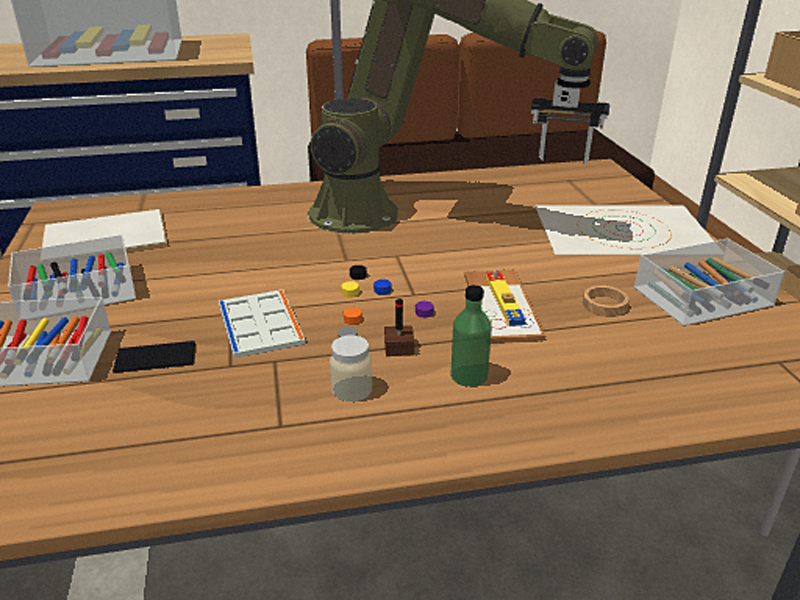

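View pics/d0.png

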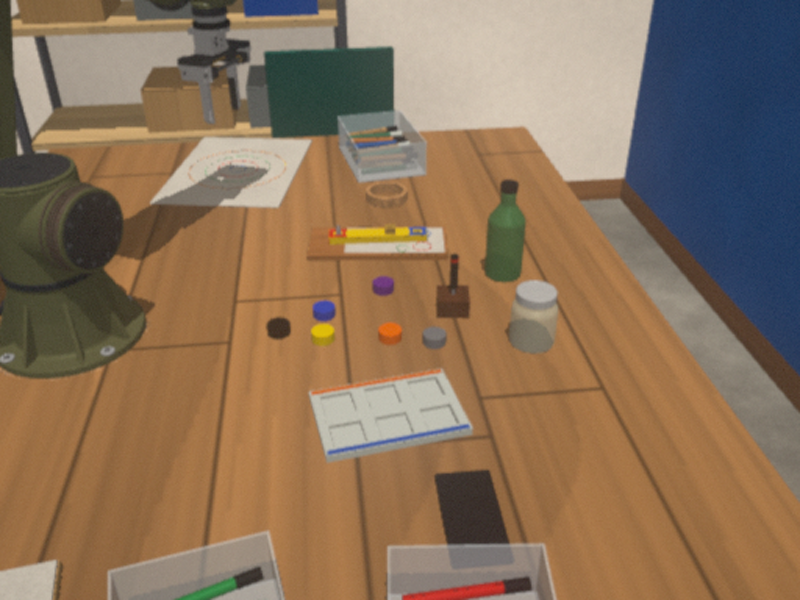

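```bash
cat > h.py <<'E'
import numpy as np,cv2
from cell import *
def ray(n,uv,h,info=None):
    i=info or camera_info(n); f=192/np.tan(np.radians(i["fovy"]/2)); T=i["camera_from_world"]
    R,t=T[:3,:3],T[:3,3]; c=-R.T@t
    d=R.T@np.array([(uv[0]-i["cx"])/f,-(uv[1]-i["cy"])/f,-1])
    return (c+d*(h-c[2])/d[2])[:2]
def proj(n,P,info=None):
    i=info or camera_info(n); f=192/np.tan(np.radians(i["fovy"]/2)); T=i["camera_from_world"]
    p=T[:3,:3]@np.array(P,float)+T[:3,3]; return i["cx"]+f*p[0]/-p[2], i["cy"]-f*p[1]/-p[2]
def shot(name,cam="wrist",wh=(800,600)):
    i=camera_info(cam); im=cv2.cvtColor(camera(cam),cv2.COLOR_RGB2BGR)
    cv2.imwrite(f"pics/{name}_raw.png",im); cv2.imwrite(f"pics/{name}.png",cv2.resize(im,wh,interpolation=cv2.INTER_CUBIC))
    np.savez(f"pics/{name}.npz",**i); return im,i
def load(name): return {k:(float(v) if v.ndim==0 else v) for k,v in np.load(f"pics/{name}.npz").items()}
def togo(tgt,yaw=None,s=None):
    "tgt xyz world TCP -> tool shift (assumes pointing down)"
    from scipy.spatial.transform import Rotation as Ro
    s=s or read_state(); R=Ro.from_euler("xyz",s["eef_rot"]).as_matrix()
    d=R.T@(np.array(tgt)-s["eef_pos"]); t=None
    if yaw is not None: t=-((yaw-s["eef_rot"][2]+np.pi)%(2*np.pi)-np.pi)
    return d.round(1),t
E
python3 - <<'E'
from h import *
k=1.5625
for nm,h,a,b in [("pinRed",50,(497,272),(335,230)),("blueeye",30,(514,318),(419,230)),("boardNL",14,(467,271),None),("purple",20,(425,305),(383,281)),("blue",20,(382,283),(324,305)),("yellow",20,(350,286),(322,329)),("orange",20,(352,312),(390,328)),("black",20,(358,268),(279,323)),("grey",20,(347,332),(434,332)),("stylustop",111,(399,301),(454,257)),("stand",34,(399,334),(453,291)),("trayctr",12,(262,322),(389,413)),("trayA",12,(220,296),(310,389)),("trayB",12,(283,291),(440,372)),("trayC",12,(305,344),(470,433)),("trayD",12,(236,354),(328,455)),("bottle",190,(474,291),(509,186)),("jar",100,(351,345),(536,290)),("tape",24,(606,296),(387,190)),("phone",9,(155,356),(470,510)),("bdA",14,None,(307,254)),("bdB",14,None,(444,254)),("bdC",14,(541,335),(444,229)),("bdD",14,(520,270),(315,229))]:
    print(nm,*[ray(n,np.array(p)/k,h).round(0) if p else None for n,p in (("scene",a),("side",b))])
E
```

```text
pinRed [492. 253.] [466. 232.]
blueeye [651. 239.] [637. 248.]
boardNL [412. 209.] None
purple [550.  76.] [546.  74.]
blue [438.   2.] [435.   6.]
yellow [437. -71.] [429. -68.]
orange [547. -82.] [543. -79.]
black [358. -40.] [357. -41.]
grey [ 620. -103.] [ 614. -100.]
stylustop [669.  -6.] [661. -12.]
stand [668.  -5.] [664.   1.]
trayctr [ 536. -271.] [ 519. -284.]
trayA [ 410. -358.] [ 406. -215.]
trayB [ 416. -219.] [ 609. -198.]
trayC [ 634. -189.] [ 629. -341.]
trayD [ 642. -325.] [ 428. -360.]
bottle [789. 103.] [776.  91.]
jar [ 781. -115.] [ 777. -117.]
tape [598. 467.] [594. 465.]
phone [ 613. -481.] [ 602. -477.]
bdA None [407. 205.]
bdB None [677. 171.]
bdC [699. 280.] [694. 277.]
bdD [432. 332.] [426. 311.]
```

Run:
```python
from h import *
from scipy.spatial.transform import Rotation as Ro
s=read_state();R=Ro.from_euler("xyz",s["eef_rot"]).as_matrix()
T=camera_info("wrist")["camera_from_world"];c=-T[:3,:3].T@T[:3,3]
print("cam in tool",R.T@(c-s["eef_pos"]),"look dir tool",R.T@(-T[2,:3]), "x",R.T@T[0,:3])
print(togo([450,60,420],np.pi))
```

```text
cam in tool [  79.65718045   -0.9240034  -179.77792388] look dir tool [-2.73298575e-01 -5.62199669e-04  9.61929089e-01] x [1.54498261e-04 9.99999791e-01 6.28345388e-04]
(array([-375.6, -295. , -214.8]), np.float64(-0.4637971245283872))
```

>>> {"fn": "drive_tool", "kwargs": {
  "motion": [-25,-20,-25,0,-29,-22.7,-16.5,0,-29,-22.7,-16.5,0,-29,-22.7,-16.5,0,-29,-22.7,-16.5,0,-29,-22.7,-16.5,0,-29,-22.7,-16.5,0,-29,-22.7,-16.5,0]
}}

```text
clock: 0.82
eef_pos: [369.7, 223.6, 345.3]
eef_rot: [-3.129, -0.003, 2.687]
wrist_force: [0.6, 0.2, 1.1]
finger_gap: 93.9
```

>>> {"fn": "drive_tool", "kwargs": {
  "motion": [-29,-22.7,-14,0,-29,-22.7,-14,0,-29,-22.7,-14,0,-29,-22.7,-14,0,0,0,0,-0.12,0,0,0,-0.12,0,0,0,-0.12,0,0,0,-0.11]
}}

```text
clock: 1.48
eef_pos: [438.1, 76.6, 408.0]
eef_rot: [-3.132, -0.004, -3.121]
wrist_force: [-0.2, 0.8, 0.8]
finger_gap: 93.9
```

Run:
```python
from h import *
s=read_state();print(s["clock"],s["eef_pos"],s["eef_rot"],s["joints"]); shot("w1")
```

```text
1.4833 [438.12393077  76.64782167 407.97079042] [-3.13163019 -0.00415493 -3.12096109] [ 0.09668213 -0.00785964  1.41355618 -0.00975865  1.74078803 -1.49639385]
```

View pics/w1.png

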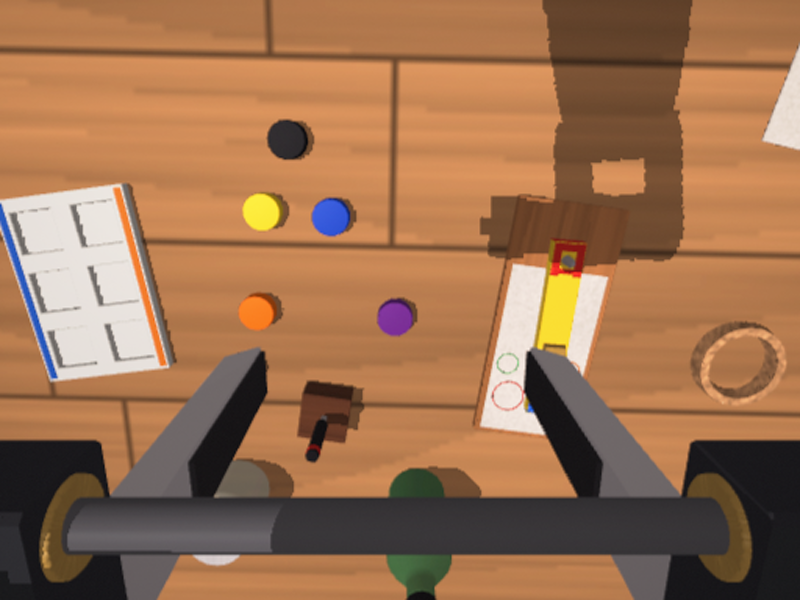

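>>> {"fn": "drive_tool", "kwargs": {
  "motion": [-20,27,18,0,-20,27,18,0,-20,27,18,0,-20,27,18,0,-20,27,18,0,-20,27,18,0,-5,5,0,-0.02,0,0,0,0]
}}

```text
clock: 2.2
eef_pos: [563.4, 253.3, 292.5]
eef_rot: [-3.13, -0.002, -3.115]
wrist_force: [0.0, 0.1, 0.3]
finger_gap: 93.6
```

Run:
```python
from h import *
s=read_state();print(s["clock"],s["eef_pos"],s["eef_rot"],s["joints"]); shot("w2")
```

```text
2.2 [563.37808234 253.26516115 292.51211207] [-3.12988581e+00 -2.02772819e-03 -3.11520124e+00] [ 0.36773275  0.41581207  1.16666744 -0.0103528   1.5649432  -1.22937608]
```

View pics/w2.png

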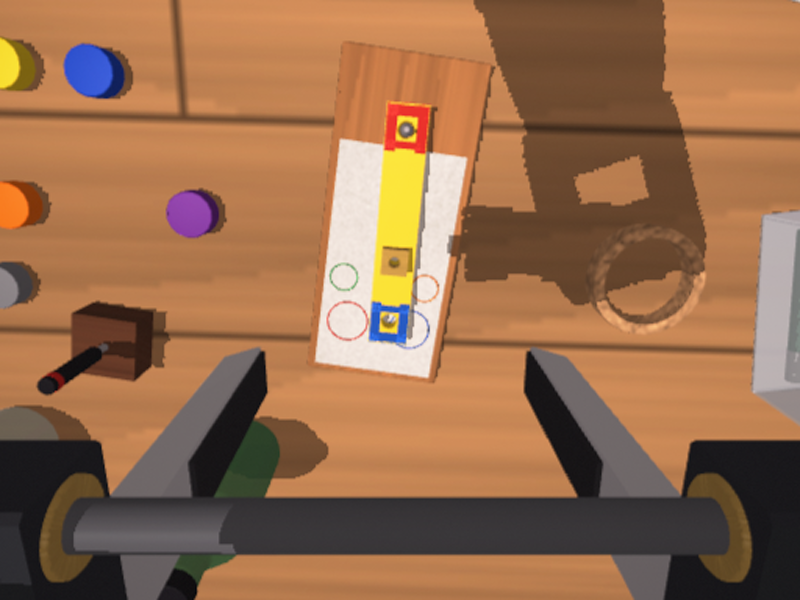

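Run:
```python
from h import *
i=load("w2");k=1.5625
P=lambda p,h:ray("wrist",(np.array(p)+.5)/k-.5,h,i)
red=np.mean([P(p,30) for p in [(388,101),(433,104),(430,152),(384,150)]],0)
blue=np.mean([P(p,30) for p in [(372,304),(411,305),(407,342),(370,341)]],0)
bush=np.mean([P(p,42) for p in [(383,247),(411,249),(409,275),(380,274)]],0)
print("red",red,"blue",blue,np.linalg.norm(red-blue),"bush",bush,np.linalg.norm(red-bush))
d=(blue-red)/160;print("beam yaw",np.arctan2(d[1],d[0]))
B=np.array([P(p,14) for p in [(343,41),(493,67),(436,382),(310,364)]]);print(B.round(1),B.mean(0))
print("edges",[np.linalg.norm(B[j]-B[j-1]).round(1) for j in range(4)])
x=(B[2]+B[3]-B[0]-B[1])/2;a=np.arctan2(x[1],x[0]);u=np.array([np.cos(a),np.sin(a)])
print("board yaw",a,"pin",B.mean(0)-80*u, "pin tip ray",P((406,129),48))
```

```text
red [469.75641869 257.31659193] blue [633.57680864 246.42170996] 164.18227253400602 bush [575.75624953 250.03846393] 106.24940133998598
beam yaw -0.066407252847514
[[406.  203.6]
 [422.  322.9]
 [695.5 290.5]
 [681.2 173. ]] [551.18894921 247.5051961 ]
edges [np.float64(276.8), np.float64(120.3), np.float64(275.4), np.float64(118.4)]
board yaw -0.11417645055968312 pin [471.70983345 256.61947929] pin tip ray [471.79798757 255.09787015]
```

>>> {"fn": "drive_tool", "kwargs": {
  "motion": [12,-2,30,0.093,0,0,35,0,0,0,40,0,0,0,40,0,0,0,40,0,0,0,35,0,0,0,15,0,0,0,0,0],
  "jaw": 0.3
}}

```text
clock: 2.92
eef_pos: [551.4, 241.2, 61.3]
eef_rot: [-3.137, 0.016, 3.049]
wrist_force: [0.2, 0.0, 0.1]
finger_gap: 65.7
```

Run:
```python
from h import *
print(togo([551.6,251,17.5],np.pi-.066)); s=read_state();print(s["eef_pos"],s["eef_rot"],s["finger_gap"])
```

```text
(array([ 1.5,  9.9, 43.8]), np.float64(-0.026151072889311067))
[551.43494727 241.21686419  61.33969812] [-3.13728666  0.01636775  3.04944158] 65.74054408613559
```

>>> {"fn": "drive_tool", "kwargs": {
  "motion": [1.5,9.9,0,-0.026,0,0,0,0,0,0,20,0,0,0,15,0,0,0,5,0,0,0,0,0]
}}

```text
clock: 3.42
eef_pos: [556.2, 252.7, 33.0]
eef_rot: [3.139, 0.032, 3.074]
wrist_force: [-0.7, 1.0, -1.0]
finger_gap: 65.6
```

Run:
```python
from h import *
print(togo([551.6,251,17.5],np.pi-.066)); s=read_state();print(s["eef_pos"],s["eef_rot"],s["finger_gap"])
```

```text
(array([ 5. , -2.1, 15.4]), np.float64(-0.001262180667973123))
[556.22820147 252.74823161  33.02372342] [3.13932018 0.03152042 3.07433047] 65.61542215287332
```

>>> {"fn": "drive_tool", "kwargs": {
  "motion": [5,-2,15,0,0,0,0,0,0,0,0,0,0,0,0,0]
}}

```text
clock: 3.75
eef_pos: [554.4, 252.4, 24.5]
eef_rot: [3.136, 0.039, 3.074]
wrist_force: [-0.2, 0.6, -0.3]
finger_gap: 65.9
```

Run:
```python
from h import *
print(togo([551.6,251,17.5],np.pi-.066)); s=read_state();print(s["eef_pos"],s["eef_rot"],s["finger_gap"],s["qd"])
```

```text
(array([ 2.9, -1.6,  6.9]), np.float64(-0.0013666332987885))
[554.35023056 252.38528512  24.53711235] [3.13585953 0.03902009 3.07422602] 65.88631174441682 [-0.00024321 -0.02517696 -0.02478654  0.00092482  0.01703643  0.00082054]
```

>>> {"fn": "drive_tool", "kwargs": {
  "motion": [3,-2,8,0,2,-1,2,0,0,0,0,0]
}}

```text
clock: 4.0
eef_pos: [550.6, 250.1, 16.4]
eef_rot: [3.134, 0.043, 3.074]
wrist_force: [-0.6, 0.1, 0.4]
finger_gap: 65.8
```

Run:
```python
from h import *
print(togo([551.6,251,17.5],np.pi-.066)); s=read_state();print(s["eef_pos"],s["eef_rot"],s["finger_gap"],s["qd"])
```

```text
(array([-0.9,  1. , -1.1]), np.float64(-0.001414460911615123))
[550.64127392 250.11840365  16.35746419] [3.13413331 0.04270326 3.07417819] 65.75360519390459 [-2.48443710e-03  4.98786792e-03  8.59793343e-04 -5.23867807e-04
  1.80028091e-04  3.75340320e-05]
```

>>> {"fn": "drive_tool", "kwargs": {
  "motion": [0,0,0,0,0,0,0,0,0,0,0,0,0,0,0,0,0,0,0,0,0,0,0,0],
  "jaw": 1,
  "grip_force": 40
}}

```text
clock: 4.5
eef_pos: [550.7, 250.1, 16.7]
eef_rot: [3.134, 0.043, 3.074]
wrist_force: [-0.4, -0.3, -1.3]
finger_gap: 33.6
```

>>> {"fn": "drive_tool", "kwargs": {
  "motion": [0,0,-5,0,0,0,-12,0,0,0,-18,0,0,0,-18,0,0,0,-18,0,0,0,-18,0,0,0,-8,0,0,0,0,0]
}}

```text
clock: 5.17
eef_pos: [546.5, 249.8, 122.5]
eef_rot: [3.133, 0.045, 3.074]
wrist_force: [0.3, -0.6, -1.2]
finger_gap: 33.9
```

>>> {"fn": "drive_tool", "kwargs": {
  "motion": [0,0,0,0.05,0,0,0,0.1,0,0,0,0.12,0,0,0,0.12,0,0,0,0.12,0,0,0,0.12,0,0,0,0.12,0,0,0,0.12]
}}

```text
clock: 5.83
eef_pos: [544.5, 248.9, 118.4]
eef_rot: [3.107, 0.02, 2.173]
wrist_force: [-0.3, -0.4, -0.9]
finger_gap: 33.6
```

>>> {"fn": "drive_tool", "kwargs": {
  "motion": [0,0,0,0.12,0,0,0,0.12,0,0,0,0.12,0,0,0,0.12,0,0,0,0.12,0,0,0,0.12,0,0,0,0.12,0,0,0,0.12]
}}

```text
clock: 6.5
eef_pos: [541.5, 247.5, 111.2]
eef_rot: [3.113, -0.011, 1.173]
wrist_force: [-0.6, -0.4, -1.3]
finger_gap: 33.8
```

>>> {"fn": "drive_tool", "kwargs": {
  "motion": [0,0,0,0.12,0,0,0,0.12,0,0,0,0.12,0,0,0,0.12,0,0,0,0.12,0,0,0,0.12,0,0,0,0.12,0,0,0,0.12]
}}

```text
clock: 7.17
eef_pos: [538.4, 246.1, 104.1]
eef_rot: [3.133, -0.019, 0.173]
wrist_force: [0.0, -0.5, -1.2]
finger_gap: 33.7
```

Run:
```python
from h import *
s=read_state();print(s["eef_pos"],s["eef_rot"],s["joints"],s["finger_gap"],s["qd"])
```

```text
[538.40927906 246.09634748 104.07834505] [ 3.13336411 -0.01919078  0.17303086] [ 0.37229452  0.48055382  1.5176117  -0.0131415   1.12627815  1.77568842] 33.72121215273766 [-3.53067246e-04  8.97443340e-03  1.14805795e-02 -1.38879214e-03
 -4.86195784e-03  1.48730824e+00]
```

>>> {"fn": "drive_tool", "kwargs": {
  "motion": [8,-2,0,0.06,4,-1,0,0.06,2,0,0,0.04,0,0,0,0,0,0,0,0]
}}

```text
clock: 7.58
eef_pos: [550.4, 250.3, 100.1]
eef_rot: [3.134, -0.014, -0.002]
wrist_force: [-0.1, 0.0, -0.6]
finger_gap: 33.5
```

Run:
```python
from h import *
s=read_state();print(s["eef_pos"],s["eef_rot"],s["joints"][5],s["finger_gap"],s["qd"].round(3)); print(togo([552.7,249.4,75],-.09))
shot("sd1","side"); shot("sc1","scene")
im=cv2.imread("pics/sd1_raw.png")[110:190,180:300];im2=cv2.imread("pics/sc1_raw.png")[150:230,270:390]
cv2.imwrite("pics/m1.png",np.vstack([cv2.resize(a,None,fx=3.7,fy=3.7,interpolation=cv2.INTER_CUBIC) for a in (im,im2)]))
```

```text
[550.43609017 250.30830112 100.13960924] [ 3.13437084e+00 -1.43587115e-02 -2.38647365e-03] 1.9502582127914152 33.49703861285835 [-0.     0.009  0.005  0.    -0.002  0.012]
(array([ 1.9,  0.7, 25.2]), np.float64(0.08761352635104913))
```

View pics/m1.png

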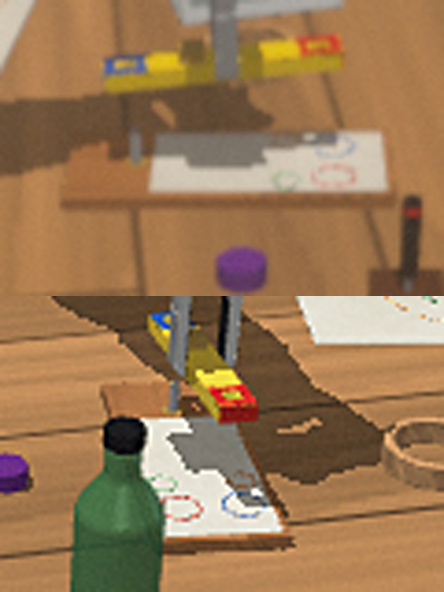

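Run:
```python
from h import *
S=lambda x,y:(x/3.7+180,y/3.7+110)
C=lambda x,y:(x/3.7+270,(y-296)/3.7+150)
print("pin side",ray("side",S(136,130),48),"foot",ray("side",S(136,162),14),"scene tip",ray("scene",C(174,381),48),"foot",ray("scene",C(174,413),14))
print("blue side",ray("side",S(125,66),110),"red side",ray("side",S(321,45),119))
print("blue scene",ray("scene",C(167,322),110),"red scene",ray("scene",C(232,394),119))
```

```text
pin side [473.88829762 248.78197386] foot [472.53465368 254.94374022] scene tip [480.5597393  253.31885753] foot [482.64451445 255.16652993]
blue side [467.57913798 244.70308471] red side [631.80626028 245.27063452]
blue scene [477.53622779 242.91398141] red scene [634.60973686 248.90127856]
```

>>> {"fn": "drive_tool", "kwargs": {
  "motion": [2,0,8,0.06,1,0,10,0.03,0,0,8,0,0,0,4,0,0,0,0,0,0,0,0,0]
}}

```text
clock: 8.18
eef_pos: [553.3, 249.9, 69.1]
eef_rot: [3.136, -0.015, -0.088]
wrist_force: [-0.2, -0.0, -0.7]
finger_gap: 33.8
```

Run:
```python
from h import *
s=read_state();y=s["eef_rot"][2];c=np.array([np.cos(y),np.sin(y)]);t=np.array([np.sin(y),-np.cos(y)])
print(s["eef_pos"],s["eef_rot"],s["joints"][5],"blue est",s["eef_pos"][:2]-81*c+.67*t,togo([552.7,249.4,60],-.09))
```

```text
[553.32091419 249.91657454  69.13358838] [ 3.13570535 -0.01521455 -0.08759953] 2.034007131059632 blue est [472.57288278 256.3356339 ] (array([-0.7,  0.5,  9.1]), np.float64(0.00240047307947977))
```

>>> {"fn": "drive_tool", "kwargs": {
  "motion": [-0.5,0.3,8,0,0,0,8,0,0,0,8,0,0,0,4,0,0,0,0,0]
}}

```text
clock: 8.6
eef_pos: [553.3, 249.6, 39.1]
eef_rot: [3.136, -0.016, -0.085]
wrist_force: [-1.1, 0.3, -1.5]
finger_gap: 33.3
```

Run:
```python
from h import *
s=read_state();y=s["eef_rot"][2];c=np.array([np.cos(y),np.sin(y)]);t=np.array([np.sin(y),-np.cos(y)])
print(s["eef_pos"],s["eef_rot"],s["joints"][5],"blue est",s["eef_pos"][:2]-81*c+.67*t,togo([552.7,249.4,24],-.09))
```

```text
[553.30464112 249.58823123  39.07623174] [ 3.13621188 -0.01625066 -0.08535794] 2.0321472932131153 blue est [472.54242373 255.82627116] (array([-0.8,  0.2, 15.1]), np.float64(0.004642056592123023))
```

>>> {"fn": "drive_tool", "kwargs": {
  "motion": [-0.3,0,6,0,0,0,6,0,0,0,5,0,0,0,2,0,0,0,0,0]
}}

```text
clock: 9.02
eef_pos: [553.9, 249.7, 18.5]
eef_rot: [3.137, -0.017, -0.085]
wrist_force: [-0.9, -0.3, 1.6]
finger_gap: 33.9
```

Now release and back off; then look.

>>> {"fn": "drive_tool", "kwargs": {
  "motion": [0,0,0,0,0,0,0,0,0,0,0,0,0,0,0,0],
  "jaw": 0.4
}}

```text
clock: 9.35
eef_pos: [554.1, 249.8, 18.9]
eef_rot: [3.137, -0.018, -0.085]
wrist_force: [0.9, 0.1, -0.5]
finger_gap: 55.0
```

>>> {"fn": "drive_tool", "kwargs": {
  "motion": [0,0,-10,0,0,0,-25,0,0,0,-40,0,0,0,-40,0,0,0,-40,0,0,0,-40,0,0,0,-40,0,0,0,-20,0],
  "jaw": 0.1
}}

```text
clock: 10.02
eef_pos: [546.3, 250.2, 284.0]
eef_rot: [3.134, -0.011, -0.085]
wrist_force: [0.3, -1.1, 0.4]
finger_gap: 84.7
```

Run:
```python
from h import *
s=read_state();print(s["eef_pos"],s["eef_rot"],s["joints"][5])
shot("w3"); shot("sd2","side")
a=cv2.imread("pics/w3.png");im=cv2.imread("pics/sd2_raw.png")[110:200,180:300]
a[:225,:300]=cv2.resize(im,(300,225),interpolation=cv2.INTER_CUBIC); cv2.imwrite("pics/m2.png",a)
```

```text
[546.25255322 250.16722294 283.9892179 ] [ 3.13358401 -0.01067968 -0.08511921] 2.0304433529522194
```

View pics/m2.png

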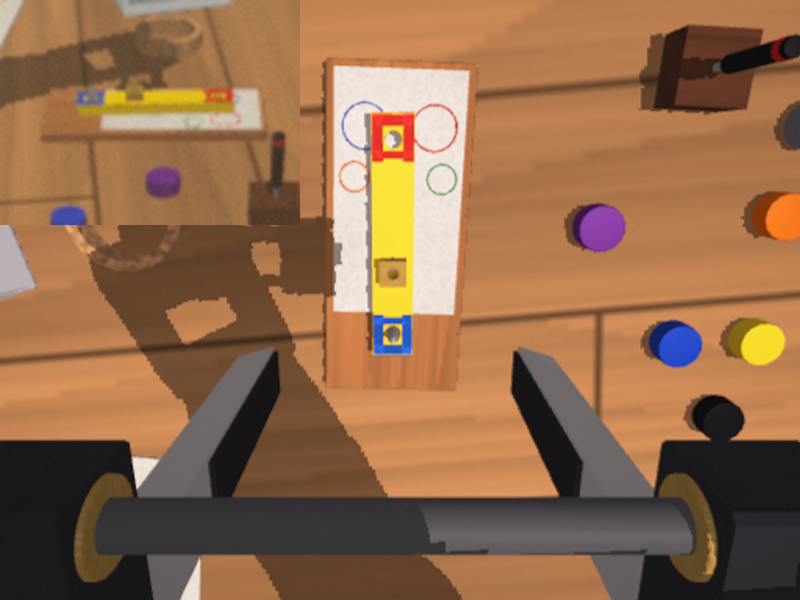

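Run:
```python
from h import *
i=load("w3");k=1.5625
P=lambda p,h:ray("wrist",(np.array(p)+.5)/k-.5,h,i)
red=P((392.5,138),30);blue=P((392,335),30)
print("red",red,"blue",blue,np.linalg.norm(red-blue),"bush",P((393.5,272.5),42),"pin tip",P((393,334),48))
d=(red-blue)/np.linalg.norm(red-blue);print(d, blue+55*d, np.array([472,256])+55*d)
print("stand centre", np.mean([P(p,34) for p in [(688,29),(761,30),(747,110),(669,105)]],0),"nose",P((717,66),34))
B=np.mean([P(p,14) for p in [(332,58),(478,66),(457,390),(325,386)]],0);print(B)
for c,p in dict(purple=(600,227),orange=(783,216),blue=(677,343),yellow=(760,342)).items(): print(c,P(p,20))
print(togo([590,0,350],0))
```

```text
red [632.27815995 241.70979412] blue [470.29858637 256.16797175] 162.62355658199522 bush [527.77226708 249.99390011] pin tip [477.4240986  254.77743322]
[ 0.99604004 -0.0889058 ] [525.0807885  251.27815267] [526.78220212 251.11018092]
stand centre [661.05233385  -5.35916284] nose [663.25207733  -5.83453119]
[551.02785656 244.31653837]
purple [546.62646883  74.88768913]
orange [542.65949587 -77.61899916]
blue [437.00027039   4.90375926]
yellow [431.4100384  -68.92758854]
(array([ 65.1, 246.3, -63.9]), np.float64(-0.0851341465304909))
```

Run:
```python
from h import *
print(togo([662,-5,200],0))
```

```text
(array([135.4, 244.1,  87. ]), np.float64(-0.0851341465304909))
```

>>> {"fn": "drive_tool", "kwargs": {
  "motion": [15,28,8,0,19,35,11,0,19,35,11,0,19,35,11,0,19,35,11,0,19,35,11,0,15,28,11,-0.08,10,13,8,0]
}}

```text
clock: 10.78
eef_pos: [662.9, -9.0, 203.9]
eef_rot: [3.136, -0.013, 0.007]
wrist_force: [0.4, 0.4, -0.9]
finger_gap: 84.5
```

Run:
```python
from h import *
s=read_state();print(s["eef_pos"],s["eef_rot"],s["joints"][5]); shot("w4"); print(togo([662,-5,200],0))
```

```text
[662.94623976  -8.95280002 203.85410362] [ 3.13573929 -0.01321335  0.00660659] 1.498263565552758
(array([-1.4, -5.3,  1.7]), np.float64(0.0014430119128663321))
```

View pics/w4.png

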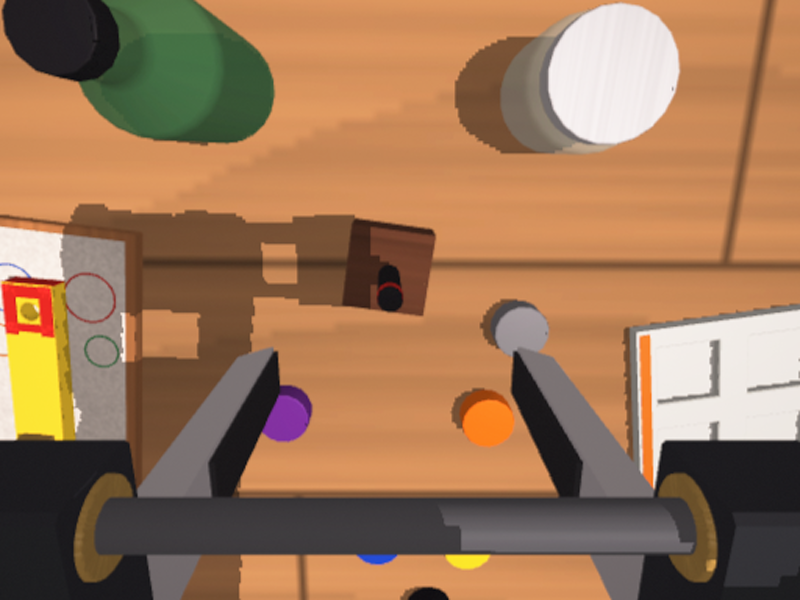

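Run:
```python
from h import *
i=load("w4");k=1.5625
P=lambda p,h:ray("wrist",(np.array(p)+.5)/k-.5,h,i)
t=P((390,299),111);print("top",t,"stand",np.mean([P(p,34) for p in [(355,219),(435,233),(424,316),(343,304)]],0))
print(togo([*t,130],0))
```

```text
top [663.9446701   -7.74075711] stand [663.63276516  -7.05209517]
(array([-0.3, -3. , 71.7]), np.float64(0.0014430119128663321))
```

>>> {"fn": "drive_tool", "kwargs": {
  "motion": [-0.3,-2,20,0,0,0,30,0,0,0,30,0,0,0,30,0,0,0,20,0,0,0,8,0,0,0,0,0,0,0,0,0]
}}

```text
clock: 11.5
eef_pos: [661.7, -9.5, 56.3]
eef_rot: [3.136, -0.006, -0.004]
wrist_force: [-0.5, -0.2, 0.4]
finger_gap: 84.3
```

Run:
```python
from h import *
s=read_state();print(s["eef_pos"],s["eef_rot"]); print(togo([663.7,-7.4,56],0))
```

```text
[661.74506069  -9.47735138  56.27781354] [ 3.13629664 -0.00580904 -0.00374292]
(array([ 1.9, -2.1,  0.3]), np.float64(-0.003742923680166488))
```

>>> {"fn": "drive_tool", "kwargs": {
  "motion": [2,-2.2,0,0,0.5,-0.5,-0.5,0,0,0,-0.5,0],
  "jaw": 0.6
}}

```text
clock: 11.75
eef_pos: [665.8, -6.2, 61.3]
eef_rot: [3.136, -0.01, -0.004]
wrist_force: [-0.6, 0.4, 0.3]
finger_gap: 68.1
```

>>> {"fn": "drive_tool", "kwargs": {
  "motion": [0,0,-0.5,0,0,0,-0.5,0,0,0,-0.5,0,0,0,-0.5,0,0,0,-0.5,0],
  "jaw": 1,
  "grip_force": 25
}}

```text
clock: 12.17
eef_pos: [667.2, -6.1, 67.3]
eef_rot: [3.136, -0.015, -0.003]
wrist_force: [0.2, 0.3, -0.2]
finger_gap: 34.7
```

>>> {"fn": "drive_tool", "kwargs": {
  "motion": [0,0,-4,0,0,0,-10,0,0,0,-20,0,0,0,-30,0,0,0,-30,0,0,0,-20,0,0,0,-10,0,0,0,0,0]
}}

```text
clock: 12.83
eef_pos: [664.2, -5.5, 200.1]
eef_rot: [3.136, -0.014, -0.004]
wrist_force: [-0.5, -0.5, 0.5]
finger_gap: 13.1
```

Run:
```python
from h import *
s=read_state();print(s["eef_pos"],s["eef_rot"]); print(togo([527.2,250.5,150],0))
```

```text
[664.23079947  -5.47713126 200.0823597 ] [ 3.13588056 -0.0136798  -0.00378361]
(array([-138.7, -255.7,   46.7]), np.float64(-0.0037836137599862596))
```

Run:
```python
from h import *
s=read_state();print(s["finger_gap"]); shot("w5"); shot("sc2","scene")
a=cv2.imread("pics/w5.png");im=cv2.imread("pics/sc2_raw.png")[110:260,200:320]
a[:375,:300]=cv2.resize(im,(300,375),interpolation=cv2.INTER_CUBIC); cv2.imwrite("pics/m3.png",a)
```

```text
13.05661452563362
```

View pics/m3.png

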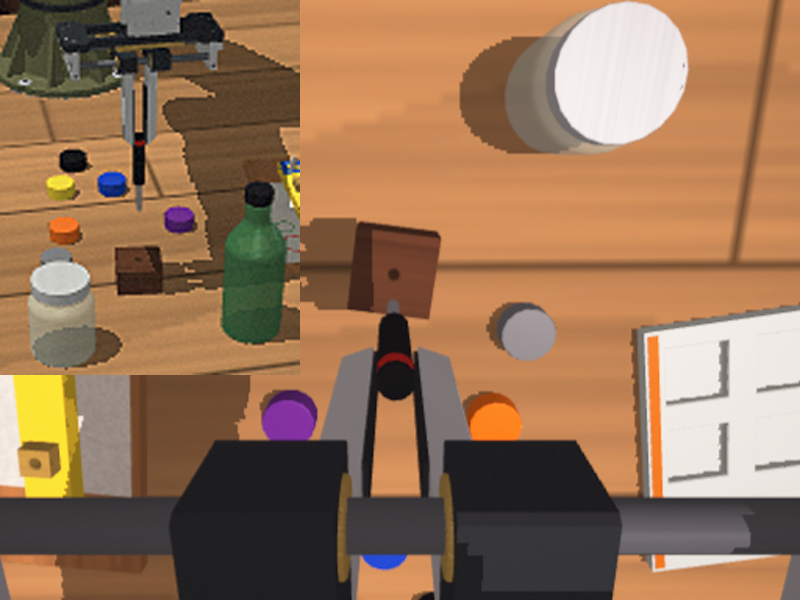

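Run:
```python
from h import *
i=load("sc2");w=load("w5")
for z in range(90,150,5): print(z,np.round(proj("scene",(664,-7,z),i),1),(np.array(proj("wrist",(664,-7,z),w))*1.5625).round(0),(np.array(proj("wrist",(664,-7,z+105),w))*1.5625).round(0))
```

```text
90 [254.6 197.7] [395. 293.] [396. 364.]
95 [254.6 196.3] [395. 295.] [397. 370.]
100 [254.6 194.9] [395. 297.] [397. 375.]
105 [254.6 193.5] [395. 300.] [397. 381.]
110 [254.6 192.1] [395. 302.] [397. 387.]
115 [254.6 190.7] [395. 305.] [397. 394.]
120 [254.6 189.2] [395. 308.] [397. 401.]
125 [254.6 187.8] [395. 311.] [397. 408.]
130 [254.6 186.4] [395. 314.] [398. 416.]
135 [254.6 184.9] [395. 317.] [398. 424.]
140 [254.6 183.5] [395. 320.] [398. 432.]
145 [254.6 182. ] [395. 323.] [398. 442.]
```

>>> {"fn": "drive_tool", "kwargs": {
  "motion": [-10,-20,0,0,-18,-34,0,0,-20,-37,0,0,-20,-37,0,0,-20,-37,0,0,-20,-37,0,0,-16,-29,0,0,-10,-18,5,0]
}}

```text
clock: 13.6
eef_pos: [524.1, 243.8, 174.3]
eef_rot: [3.132, 0.011, -0.013]
wrist_force: [0.6, 1.1, -0.3]
finger_gap: 12.7
```

>>> {"fn": "drive_tool", "kwargs": {
  "motion": [-2,-4,8,0,0,0,8,0,0,0,4,0,0,0,0,0,0,0,0,0]
}}

```text
clock: 14.02
eef_pos: [518.4, 248.1, 145.9]
eef_rot: [3.127, 0.021, -0.009]
wrist_force: [-0.5, -0.1, -0.0]
finger_gap: 12.8
```

Run:
```python
from h import *
s=read_state();print(s["eef_pos"],s["eef_rot"],s["qd"].round(3)); print(togo([527.2,250.5,150],0)); shot("w6")
a=cv2.imread("pics/w6_raw.png")[100:320,130:380];cv2.imwrite("pics/m4.png",cv2.resize(a,None,fx=2.7,fy=2.7,interpolation=cv2.INTER_CUBIC))
```

```text
[518.41986433 248.05750217 145.86576695] [ 3.12743548  0.02066058 -0.0091011 ] [-0.023  0.017  0.006 -0.001 -0.01  -0.007]
(array([ 8.7, -2.5, -4.3]), np.float64(-0.009101104156117756))
```

View pics/m4.png

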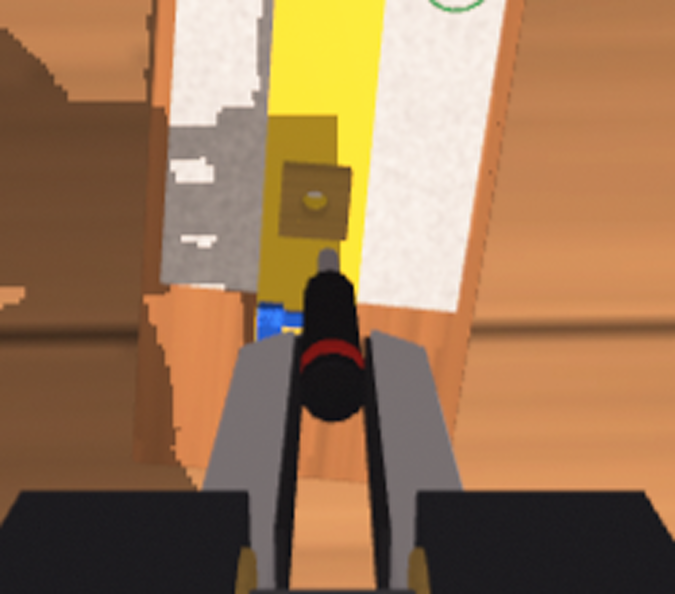

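Run:
```python
from h import *
i=load("w6")
P=lambda p,h:ray("wrist",((p[0]+.5)/2.7-.5+130,(p[1]+.5)/2.7-.5+100),h,i)
h=P((315,201),42)
for z in (50,54,58):
    t=P((328,249),z); print(z,"tip",t,"hole",h,"d",h-t)
print("bush c",np.mean([P(p,42) for p in [(282,163),(353,168),(346,241),(278,235)]],0))
```

```text
50 tip [514.68387602 247.06255653] hole [528.07803056 250.94251555] d [13.39415454  3.87995902]
54 tip [515.94512848 247.09228019] hole [528.07803056 250.94251555] d [12.13290208  3.85023535]
58 tip [517.20638094 247.12200386] hole [528.07803056 250.94251555] d [10.87164963  3.82051169]
bush c [527.69436354 251.02076377]
```

>>> {"fn": "drive_tool", "kwargs": {
  "motion": [6,-2,0,0,5,-1.5,0,0,1.5,-0.5,0,0,0,0,0,0]
}}

```text
clock: 14.4
eef_pos: [534.2, 250.1, 146.5]
eef_rot: [3.128, 0.019, -0.013]
wrist_force: [0.1, 0.9, -0.8]
finger_gap: 12.9
```

Run:
```python
from h import *
s=read_state();print(s["eef_pos"],s["eef_rot"],s["qd"].round(3)); shot("w7")
a=cv2.imread("pics/w7_raw.png")[130:270,180:330];cv2.imwrite("pics/m5.png",cv2.resize(a,None,fx=4,fy=4,interpolation=cv2.INTER_CUBIC))
```

```text
[534.23077832 250.13018228 146.45018089] [ 3.12797202  0.01895155 -0.01286245] [-0.006  0.007 -0.013 -0.001  0.002 -0.003]
```

View pics/m5.png

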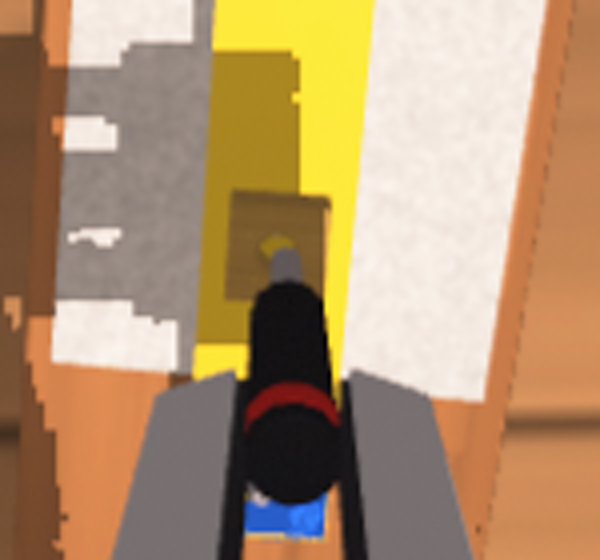

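Run:
```python
from h import *
i=load("w7")
P=lambda p,h:ray("wrist",((p[0]+.5)/4-.5+180,(p[1]+.5)/4-.5+130),h,i)
print("tip",P((286,252),54),P((286,252),50),"hole",P((277,247),42),"bush",np.mean([P(p,42) for p in [(233,190),(330,198),(322,304),(226,298)]],0))
```

```text
tip [531.10587302 249.22919542] [529.84278178 249.20686558] hole [528.48487536 251.09492621] bush [528.22354978 250.93253961]
```

>>> {"fn": "drive_tool", "kwargs": {
  "motion": [-2,-1.7,0,0,-0.5,-0.3,0,0,0,0,0,0,0,0,0,0]
}}

```text
clock: 14.78
eef_pos: [531.3, 252.4, 146.8]
eef_rot: [3.128, 0.019, -0.013]
wrist_force: [-0.9, -0.0, -0.3]
finger_gap: 13.1
```

Run:
```python
from h import *
s=read_state();print(s["eef_pos"],s["eef_rot"],s["qd"].round(3),"tip est",s["eef_pos"][:2]+[-3.1,-.9]); print(togo([531.3,251.9,144]))
```

```text
[531.26682571 252.40322769 146.75461338] [ 3.12810094  0.01865576 -0.01274629] [ 0.002 -0.002  0.004 -0.001 -0.    -0.   ] tip est [528.16682571 251.50322769]
(array([0.1, 0.5, 2.8]), None)
```

>>> {"fn": "drive_tool", "kwargs": {
  "motion": [0.1,0.3,4,0,0.1,-0.1,5,0,0.1,-0.1,5,0,0.1,0,4,0,0,0,0,0]
}}

```text
clock: 15.2
eef_pos: [530.9, 252.1, 126.7]
eef_rot: [3.128, 0.019, -0.012]
wrist_force: [0.5, -0.5, 0.4]
finger_gap: 12.5
```

Run:
```python
from h import *
s=read_state();print(s["eef_pos"],s["eef_rot"],s["wrist_force"],s["qd"].round(3),"tip est",s["eef_pos"][:2]+[-3.1,-.9]); shot("w8")
a=cv2.imread("pics/w8_raw.png")[130:270,180:330];cv2.imwrite("pics/m6.png",cv2.resize(a,None,fx=4,fy=4,interpolation=cv2.INTER_CUBIC))
```

```text
[530.94921517 252.07947669 126.73260984] [ 3.12802173  0.01880211 -0.01235811] [ 0.49038403 -0.48647523  0.42428901] [-0.001  0.    -0.001 -0.     0.003 -0.001] tip est [527.84921517 251.17947669]
```

View pics/m6.png

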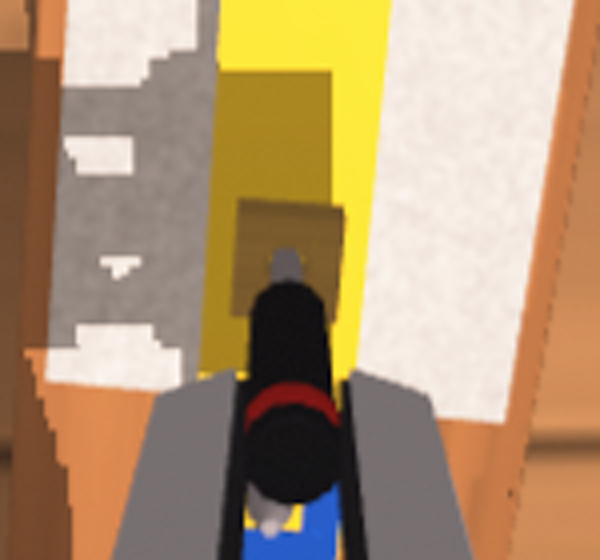

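>>> {"fn": "drive_tool", "kwargs": {
  "motion": [0.1,-0.1,4,0,0.1,-0.1,4,0,0.1,0,3,0,0,0,0,0]
}}

```text
clock: 15.58
eef_pos: [531.3, 252.2, 115.1]
eef_rot: [3.128, 0.018, -0.012]
wrist_force: [0.1, -0.2, 0.3]
finger_gap: 12.8
```

Run:
```python
from h import *
s=read_state();print(s["eef_pos"],s["eef_rot"],s["wrist_force"]); shot("w9");shot("sd3","side");shot("sc3","scene")
a=cv2.imread("pics/w9_raw.png")[130:270,180:330];b=cv2.imread("pics/sd3_raw.png")[100:170,200:275];c=cv2.imread("pics/sc3_raw.png")[130:200,290:365]
r=lambda x,w,h:cv2.resize(x,(w,h),interpolation=cv2.INTER_CUBIC)
cv2.imwrite("pics/m7.png",np.hstack([r(a,480,448),np.vstack([r(b,240,224),r(c,240,224)])]))
```

```text
[531.26819378 252.19829019 115.06536808] [ 3.12819481  0.01832632 -0.01237017] [ 0.11449644 -0.17780971  0.27760035]
```

View pics/m7.png

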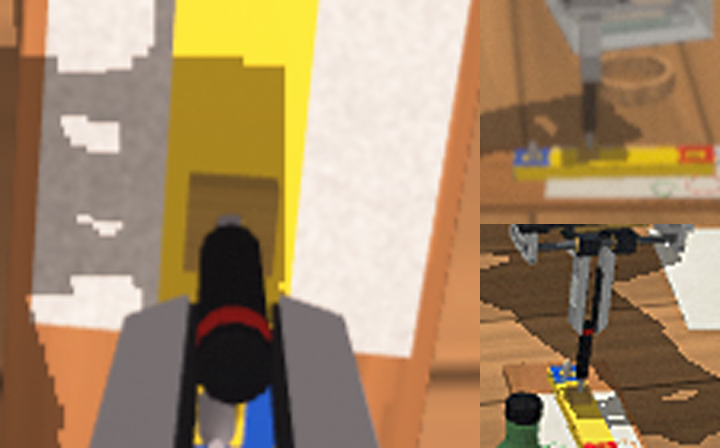

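>>> {"fn": "drive_tool", "kwargs": {
  "motion": [0.1,-0.1,3,0,0.1,0,3,0,0,0,2,0,0,0,0,0]
}}

```text
clock: 16.07
eef_pos: [532.8, 252.7, 109.2]
eef_rot: [3.13, 0.013, -0.012]
wrist_force: [0.2, -0.3, 3.1]
finger_gap: 13.0
```

>>> {"fn": "drive_tool", "kwargs": {
  "motion": [0,0,3,0,0,0,2,0,0,0,0,0]
}}

```text
clock: 16.32
eef_pos: [535.9, 253.8, 108.8]
eef_rot: [3.134, 0.003, -0.012]
wrist_force: [-1.8, -0.5, -0.5]
finger_gap: 12.8
```

>>> {"fn": "drive_tool", "kwargs": {
  "motion": [0,0,0,0,0,0,0,0,0,0,0,0,0,0,0,0],
  "jaw": 0.5
}}

```text
clock: 16.65
eef_pos: [535.7, 253.7, 108.3]
eef_rot: [3.134, 0.004, -0.012]
wrist_force: [-0.0, 0.2, -0.3]
finger_gap: 35.8
```

>>> {"fn": "drive_tool", "kwargs": {
  "motion": [0,0,-15,0,0,0,-30,0,0,0,-40,0,0,0,-40,0,0,0,-40,0,0,0,-20,0,0,0,0,0]
}}

```text
clock: 17.23
eef_pos: [534.7, 254.5, 297.3]
eef_rot: [3.13, 0.013, -0.012]
wrist_force: [-0.2, -0.6, 0.0]
finger_gap: 46.9
```

Run:
```python
from h import *
s=read_state();print(s["eef_pos"],s["eef_rot"],s["wrist_force"]); shot("w10");shot("sd4","side");shot("sc4","scene")
a=cv2.imread("pics/w10_raw.png");b=cv2.imread("pics/sd4_raw.png")[110:180,190:290];c=cv2.imread("pics/sc4_raw.png")[130:230,270:370]
r=lambda x,w,h:cv2.resize(x,(w,h),interpolation=cv2.INTER_CUBIC)
cv2.imwrite("pics/m8.png",np.hstack([a,np.vstack([r(b,240,168),r(c,216*240//216,216)])]))
```

```text
[534.72507691 254.46114546 297.25295574] [ 3.13013935  0.012894   -0.01241644] [-0.24094403 -0.58895578  0.02721022]
```

View pics/m8.png

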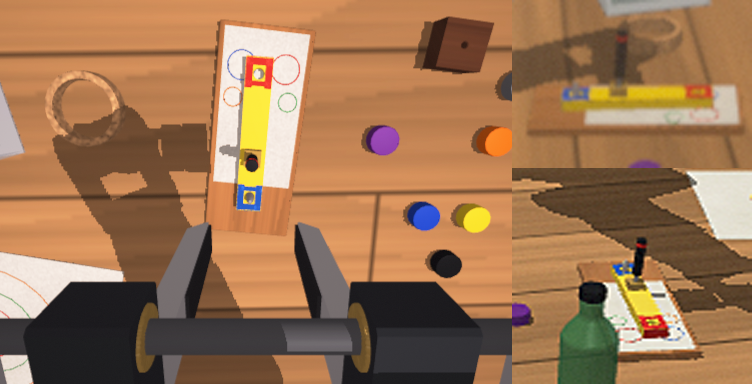

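Run:
```python
from h import *
for z in (54,119): print(z,np.round(proj("side",(528,251,z)),1),np.round(proj("scene",(528,251,z)),1),np.round(proj("wrist",(528,251,z),load("w10")),1))
# side crop tones along the stylus column
im=cv2.imread("pics/sd4_raw.png");print([(y,im[y,235].tolist()) for y in range(116,152,2)])
im=cv2.imread("pics/sc4_raw.png");print([(y,im[y,322].tolist()) for y in range(156,186,2)])
```

```text
54 [233.8 142.1] [320.9 178.1] [252.5 160.4]
119 [233.2 123.2] [322.3 161.1] [253.2 172.7]
[(116, [104, 125, 151]), (118, [72, 110, 153]), (120, [61, 88, 120]), (122, [56, 72, 90]), (124, [45, 53, 71]), (126, [44, 54, 123]), (128, [42, 48, 64]), (130, [45, 52, 62]), (132, [42, 52, 62]), (134, [45, 51, 61]), (136, [44, 51, 62]), (138, [43, 51, 62]), (140, [41, 53, 62]), (142, [55, 63, 77]), (144, [70, 88, 102]), (146, [69, 116, 146]), (148, [55, 101, 130]), (150, [41, 142, 178])]
[(156, [47, 71, 96]), (158, [51, 77, 103]), (160, [51, 76, 107]), (162, [27, 39, 49]), (164, [11, 6, 32]), (166, [16, 16, 117]), (168, [16, 7, 3]), (170, [23, 23, 19]), (172, [16, 13, 12]), (174, [7, 10, 10]), (176, [21, 14, 10]), (178, [8, 7, 0]), (180, [74, 97, 110]), (182, [46, 73, 88]), (184, [42, 82, 101])]
```

>>> {"fn": "drive_tool", "kwargs": {
  "motion": [-2,20,0,0,-3,35,0,0,-3,41,0,0,-3,41,0,0,-3,41,0,0,-3,41,0,0,-3,41,0,0,-3,41,0,0],
  "jaw": 0.3
}}

```text
clock: 18.05
eef_pos: [501.3, -47.9, 277.4]
eef_rot: [3.125, 0.05, -0.002]
wrist_force: [1.8, 0.2, 0.4]
finger_gap: 65.4
```

>>> {"fn": "drive_tool", "kwargs": {
  "motion": [-3,41,0,0,-3,41,0,0,-3,41,0,0,-3,41,0,0,-3,35,0,0,-3,25,0,0,0,10,0,0,0,0,0,0]
}}

```text
clock: 18.72
eef_pos: [473.8, -292.4, 263.5]
eef_rot: [3.137, 0.075, -0.008]
wrist_force: [-0.6, 1.1, -0.2]
finger_gap: 65.3
```

Run:
```python
from h import *
s=read_state();print(s["eef_pos"],s["eef_rot"],s["joints"]); shot("w11")
```

```text
[ 473.77462422 -292.43277217  263.52170989] [ 3.13672455  0.07526474 -0.00764278] [-0.59648336  0.31725992  1.36595319 -0.04588927  1.51835894  0.98555306]
```

View pics/w11.png

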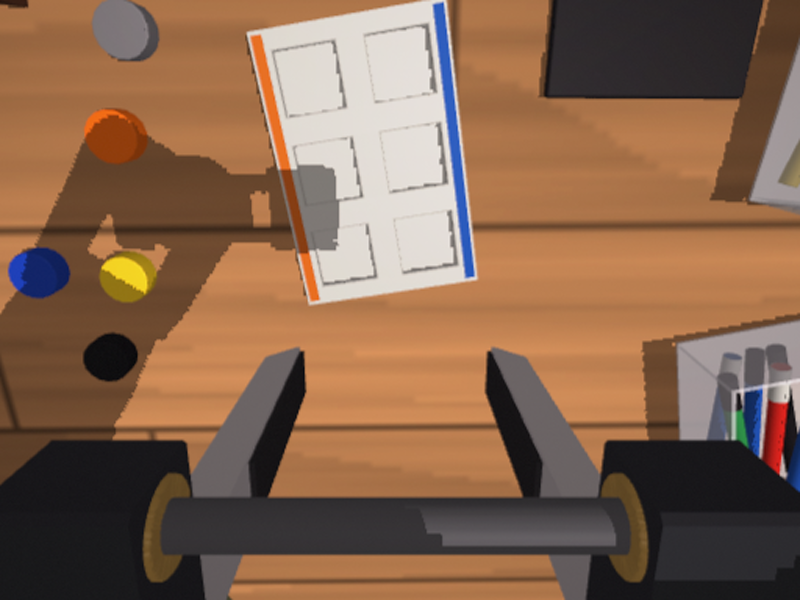

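```bash
cat > tray.py <<'E'
from h import *
i=load("w11");k=1.5625
P=lambda p,h:ray("wrist",(np.array(p)+.5)/k-.5,h,i)
px={2:[(272,53),(332,41),(347,105),(287,117)],0:[(312,233),(367,224),(376,276),(322,284)],5:[(364,37),(427,25),(437,91),(376,102)],4:[(380,134),(442,123),(447,183),(390,192)],3:[(394,219),(450,211),(459,263),(402,272)],"o":[(248,33),(446,-1),(477,277),(309,304)]}
loc={0:(-68,34),1:(0,34),2:(68,34),3:(-68,-34),4:(0,-34),5:(68,-34),"o":(0,0)}
off=lambda a,b:[(a,b),(a,-b),(-a,-b),(-a,b)]
W=[];L=[]
for w,ps in px.items():
    for p,o in zip(ps,off(106,72) if w=="o" else off(23,23)): W.append(P(p,12));L.append(np.add(loc[w],o))
W=np.array(W);L=np.array(L,float)
M,_=cv2.estimateAffinePartial2D(L,W,method=cv2.LMEDS)
U,S,V=np.linalg.svd((W-W.mean(0)).T@(L-L.mean(0)));R=U@V;t=W.mean(0)-R@L.mean(0)
if __name__=="__main__":
    print("scale",np.hypot(M[0,0],M[1,0]),"yaw",np.arctan2(R[1,0],R[0,0]),"t",t,M[:,2]);print((W-(L@R.T+t)).round(1).tolist())
    for c,p in dict(orange=(115,137),blue=(40,272),yellow=(128,276)).items(): print(c,P(p,18))
wells={n:R@np.array(loc[n])+t for n in range(6)}
if __name__=="__main__": print({n:w.round(1).tolist() for n,w in wells.items()})
E
python3 tray.py
```

```text
scale 0.9930340715829504 yaw 0.15054647659680173 t [ 518.32484861 -276.36833981] [ 518.3307657  -276.40736817]
[[-1.3, 0.0], [-0.6, 1.6], [1.3, -0.6], [0.0, -0.6], [-0.4, -0.5], [-0.3, 0.2], [1.0, 0.7], [1.3, 0.7], [-1.5, 0.3], [-0.9, 0.5], [0.4, -0.6], [-0.0, -0.6], [-1.2, 0.1], [-0.5, -1.5], [0.0, 0.4], [0.2, -0.2], [0.3, 0.1], [-0.5, 0.7], [1.5, -1.1], [1.0, 0.7], [-0.7, -1.0], [-1.6, -0.1], [1.8, 0.5], [0.5, 0.2]]
orange [541.16895507 -84.80361239]
blue [435.61546     -3.71259608]
yellow [431.53197417 -74.92181053]
{0: [446.0, -253.0], 1: [513.2, -242.8], 2: [580.5, -232.6], 3: [456.2, -320.2], 4: [523.4, -310.0], 5: [590.7, -299.8]}
```

>>> {"fn": "drive_tool", "kwargs": {
  "motion": [-3,-20,5,0,-3,-32,10,0,-3,-36,12,0,-3,-36,12,0,-3,-36,12,0,-3,-32,12,0,-2,-20,10,0,0,-6,0,0]
}}

```text
clock: 19.43
eef_pos: [444.2, -53.7, 182.7]
eef_rot: [3.141, 0.083, -0.0]
wrist_force: [-0.8, -0.9, -0.0]
finger_gap: 65.5
```

```bash
cat > cake.py <<'E'
import sys
from h import *
# centre of a cake's top face by colour, hue ranges for OpenCV HSV
HU=dict(red=(174,4),orange=(6,14),yellow=(22,34),green=(45,80),blue=(105,122),purple=(125,155))
def find(c,name,h=20):
    im,i=shot(name); s=cv2.cvtColor(im,cv2.COLOR_BGR2HSV); a,b=HU[c]
    H=s[...,0]; m=((H>=a)&(H<=b) if a<b else (H>=a)|(H<=b))&(s[...,1]>(215 if c in("orange","yellow") else 130))&(s[...,2]>(150 if c in("orange","yellow") else 60))
    m=cv2.morphologyEx(m.astype(np.uint8),cv2.MORPH_OPEN,np.ones((5,5)))
    n,_,st,ce=cv2.connectedComponentsWithStats(m)
    for j in range(1,n):
        if st[j,4]>200: print(c,"bbox",st[j].tolist(),ce[j].round(1),"xy",ray("wrist",ce[j],h,i).round(1),"diam mm",[np.linalg.norm(ray("wrist",(st[j,0],ce[j][1]),h,i)-ray("wrist",(st[j,0]+st[j,2]-1,ce[j][1]),h,i)).round(1),np.linalg.norm(ray("wrist",(ce[j][0],st[j,1]),h,i)-ray("wrist",(ce[j][0],st[j,1]+st[j,3]-1),h,i)).round(1)])
s=read_state();print(s["clock"],s["eef_pos"].round(1),s["eef_rot"].round(3),s["qd"].round(3))
for c in sys.argv[2:]: find(c,sys.argv[1]+c)
E
python3 cake.py c1 yellow blue orange red green purple
```

```text
19.4333 [444.2 -53.7 182.7] [ 3.141  0.083 -0.   ] [ 0.191 -0.045  0.02   0.01   0.017  0.148]
blue bbox [179, 149, 39, 38, 1185] [198.1 167.6] xy [435.7   0.9] diam mm [np.float64(39.0), np.float64(39.7)]
purple bbox [88, 34, 47, 45, 1682] [110.8  55.8] xy [545.3  70.4] diam mm [np.float64(42.3), np.float64(38.2)]
```

Run:
```python
from h import *
i=load("c1yellow");im=cv2.imread("pics/c1yellow_raw.png");s=cv2.cvtColor(im,cv2.COLOR_BGR2HSV)
for n,p in dict(yellow=(431.5,-72,20),orange=(542,-81,20),wood=(480,-20,0),woodshadow=(395,-80,0)).items():
    u=np.round(proj("wrist",p,i)).astype(int); print(n,u,s[u[1]-6:u[1]+7:6,u[0]-6:u[0]+7:6].reshape(-1,3).tolist())
```

```text
yellow [269 171] [[27, 207, 253], [27, 204, 253], [27, 203, 253], [27, 207, 252], [27, 206, 253], [27, 205, 253], [27, 208, 252], [27, 207, 252], [27, 207, 252]]
orange [281  56] [[14, 213, 253], [14, 211, 253], [14, 208, 254], [14, 213, 253], [14, 212, 253], [14, 208, 254], [14, 215, 253], [14, 211, 253], [14, 210, 254]]
wood [219 120] [[12, 141, 119], [12, 141, 119], [13, 144, 119], [12, 142, 117], [12, 142, 117], [12, 142, 117], [13, 143, 121], [13, 141, 121], [13, 143, 121]]
woodshadow [275 197] [[21, 174, 236], [13, 145, 211], [13, 146, 210], [13, 146, 211], [13, 146, 211], [13, 145, 211], [13, 144, 219], [13, 146, 219], [13, 144, 218]]
```

```bash
sed -i 's/215 if/185 if/; s/orange=(6,14)/orange=(6,17)/; s/(150 if/(200 if/' cake.py; python3 cake.py c2 yellow orange; python3 -c "
from h import *
print(togo([432,-72,60],0))"
```

```text
19.7333 [446.3 -58.7 185. ] [ 3.14   0.079 -0.005] [-0.007  0.002  0.002 -0.    -0.001  0.003]
yellow bbox [245, 157, 37, 36, 1051] [263.4 174.6] xy [429.7 -71.1] diam mm [np.float64(37.4), np.float64(38.2)]
orange bbox [403, 0, 8, 192, 1335] [406.6  89. ] xy [ 514.3 -207. ] diam mm [np.float64(6.7), np.float64(181.0)]
orange bbox [256, 37, 41, 45, 1494] [276.1  58.7] xy [542.  -82.2] diam mm [np.float64(37.0), np.float64(38.0)]
(array([ -4.1,  13.1, 125.5]), np.float64(-0.005705565275171409))
```

>>> {"fn": "drive_tool", "kwargs": {
  "motion": [-2,8,15,0,-2,4,25,0,0,0,30,0,0,0,30,0,0,0,25,0,0,0,12,0,0,0,0,0,0,0,-0.5,0]
}}

```text
clock: 20.5
eef_pos: [432.9, -77.5, 45.8]
eef_rot: [3.138, 0.073, -0.015]
wrist_force: [0.2, 0.5, 0.3]
finger_gap: 66.3
```

```bash
cat > g.py <<'E'
import sys
from h import *
s=read_state();print(s["clock"],s["eef_pos"].round(1),s["eef_rot"].round(3),s["qd"].round(3),s["finger_gap"],togo([float(a) for a in sys.argv[1:4]],0))
E
python3 g.py 430 -71.1 9
```

```text
20.5 [432.9 -77.5  45.8] [ 3.138  0.073 -0.015] [-0.013  0.007 -0.001 -0.     0.008 -0.004] 66.27274313616351 (array([-0.3, -6.4, 36.9]), np.float64(-0.015122242434292943))
```

>>> {"fn": "drive_tool", "kwargs": {
  "motion": [0,-5,6,0,0,0,10,0,0,0,10,0,0,0,6,0,0,0,2,0,0,0,0,0]
}}

```text
clock: 21.0
eef_pos: [432.6, -73.1, 11.7]
eef_rot: [3.137, 0.068, -0.016]
wrist_force: [-0.3, -0.4, -0.3]
finger_gap: 65.7
```

```bash
python3 g.py 430 -71.1 9
```

```text
21.0 [432.6 -73.1  11.7] [ 3.137  0.068 -0.016] [ 0.001  0.005 -0.001  0.001 -0.003 -0.001] 65.69269738016145 (array([-2.5, -2. ,  2.8]), np.float64(-0.01615333271210595))
```

>>> {"fn": "drive_tool", "kwargs": {
  "motion": [-2,-1,2.5,0,0,0,0,0]
}}

```text
clock: 21.17
eef_pos: [430.4, -72.0, 9.1]
eef_rot: [3.137, 0.068, -0.016]
wrist_force: [-0.1, 0.0, -0.1]
finger_gap: 65.8
```

>>> {"fn": "drive_tool", "kwargs": {
  "motion": [0,0,0,0,0,0,0,0,0,0,0,0,0,0,0,0,0,0,0,0,0,0,0,0,0,0,0,0],
  "jaw": 1,
  "grip_force": 20
}}

```text
clock: 21.75
eef_pos: [431.0, -72.1, 10.1]
eef_rot: [3.137, 0.066, -0.016]
wrist_force: [-0.2, -0.1, 0.2]
finger_gap: 39.4
```

>>> {"fn": "drive_tool", "kwargs": {
  "motion": [0,0,-8,0,0,0,-16,0,0,0,-20,0,0,0,-12,0,0,0,-4,0,0,0,0,0]
}}

```text
clock: 22.25
eef_pos: [434.8, -71.8, 74.3]
eef_rot: [3.137, 0.067, -0.016]
wrist_force: [-0.0, -0.1, -0.4]
finger_gap: 39.5
```

```bash
python3 g.py 446.5 -253 50; python3 cake.py c3 yellow | tail -1
```

```text
22.25 [434.8 -71.8  74.3] [ 3.137  0.067 -0.016] [ 0.002 -0.011 -0.001 -0.001  0.002  0.   ] 39.49606856392797 (array([ 16.2, 180.9,  24.1]), np.float64(-0.016059038651889512))
22.25 [434.8 -71.8  74.3] [ 3.137  0.067 -0.016] [ 0.002 -0.011 -0.001 -0.001  0.002  0.   ]
```

>>> {"fn": "drive_tool", "kwargs": {
  "motion": [2,15,0,0,3,30,0,0,3,38,0,0,3,36,0,0,2,28,0,0,1,15,0,0,0,6,0,0,0,0,0,0]
}}

```text
clock: 22.97
eef_pos: [443.4, -245.7, 67.5]
eef_rot: [3.141, 0.075, -0.013]
wrist_force: [-0.1, 0.2, -0.3]
finger_gap: 39.1
```

```bash
python3 g.py 447.5 -253 40
```

```text
22.9667 [ 443.4 -245.7   67.5] [ 3.141  0.075 -0.013] [-0.001  0.015  0.01   0.004 -0.005  0.006] 39.09307206998656 (array([ 6.2,  7.3, 27.1]), np.float64(-0.012979296920601069))
```

>>> {"fn": "drive_tool", "kwargs": {
  "motion": [4,5,8,0,2,1,12,0,0,0,10,0,0,0,4,0,0,0,0,0]
}}

```text
clock: 23.38
eef_pos: [446.4, -248.1, 27.6]
eef_rot: [-3.14, 0.077, -0.01]
wrist_force: [0.3, 1.4, -0.3]
finger_gap: 39.5
```

```bash
python3 g.py 447.5 -253 17
```

```text
23.3833 [ 446.4 -248.1   27.6] [-3.14   0.077 -0.01 ] [ 0.014  0.011  0.013  0.001 -0.007  0.004] 39.50977714336989 (array([ 1.9,  4.9, 10.5]), np.float64(-0.009847471992971535))
```

>>> {"fn": "drive_tool", "kwargs": {
  "motion": [1.5,5,0,0,0.5,0.5,0,0,0,0,0,0]
}}

```text
clock: 23.63
eef_pos: [448.6, -253.0, 27.0]
eef_rot: [-3.14, 0.078, -0.008]
wrist_force: [0.3, 0.9, -0.6]
finger_gap: 39.6
```

```bash
python3 g.py 447.5 -253 17
```

```text
23.6333 [ 448.6 -253.    27. ] [-3.14   0.078 -0.008] [-0.003  0.001 -0.009  0.     0.002 -0.003] 39.56040867653808 (array([-0.3,  0. , 10.1]), np.float64(-0.00812419178080015))
```

>>> {"fn": "drive_tool", "kwargs": {
  "motion": [0,0,4,0,0,0,4,0,0,0,1,0,0,0,0,0]
}}

```text
clock: 23.97
eef_pos: [448.3, -253.3, 18.1]
eef_rot: [-3.141, 0.077, -0.008]
wrist_force: [0.2, -0.2, -0.6]
finger_gap: 39.6
```

>>> {"fn": "drive_tool", "kwargs": {
  "motion": [0,0,0,0,0,0,0,0,0,0,0,0],
  "jaw": 0.4
}}

```text
clock: 24.22
eef_pos: [448.3, -253.3, 18.2]
eef_rot: [-3.141, 0.077, -0.008]
wrist_force: [-0.3, 0.1, 0.6]
finger_gap: 55.2
```

>>> {"fn": "drive_tool", "kwargs": {
  "motion": [0,0,-10,0,0,0,-25,0,0,0,-35,0,0,0,-35,0,0,0,-20,0,0,0,0,0],
  "jaw": 0.3
}}

```text
clock: 24.72
eef_pos: [457.6, -252.9, 151.2]
eef_rot: [-3.14, 0.078, -0.008]
wrist_force: [0.8, -0.2, 0.7]
finger_gap: 65.8
```

```bash
sed -i 's/def find(c,name,h=20)/def find(c,name,h=float(__import__("os").environ.get("H","20")))/' cake.py; H=25 python3 cake.py c4 yellow blue; python3 g.py 436 0.9 150
```

```text
24.7167 [ 457.6 -252.9  151.2] [-3.14   0.078 -0.008] [-0.    -0.01   0.018 -0.002 -0.018  0.   ]
yellow bbox [252, 163, 23, 38, 640] [262.2 181.5] xy [ 447.  -262.3] diam mm [np.float64(20.4), np.float64(36.2)]
blue bbox [344, 0, 19, 197, 1640] [353.4  94.3] xy [ 524.  -338.7] diam mm [np.float64(15.1), np.float64(163.0)]
blue bbox [0, 173, 18, 37, 502] [  7.  191.3] xy [439.2 -24.3] diam mm [np.float64(15.9), np.float64(37.0)]
24.8167 [ 456.4 -252.3  147.3] [-3.137  0.082 -0.008] [-0.001  0.042  0.04   0.    -0.019  0.001] 65.68332303894103 (array([ -22.6, -253. ,    0.3]), np.float64(-0.008245298628623665))
```

>>> {"fn": "drive_tool", "kwargs": {
  "motion": [-1,-15,0,0,-2,-30,0,0,-3,-38,2,0,-3,-40,4,0,-3,-40,4,0,-3,-36,4,0,-3,-25,4,0,-1,-10,0,0]
}}

```text
clock: 25.48
eef_pos: [428.5, -5.6, 121.1]
eef_rot: [-3.132, 0.1, -0.014]
wrist_force: [-0.0, -0.4, 0.2]
finger_gap: 65.5
```

```bash
python3 cake.py c5 blue orange; python3 g.py 435.7 0.9 45
```

```text
25.4833 [428.5  -5.6 121.1] [-3.132  0.1   -0.014] [ 0.288 -0.034  0.064  0.025 -0.005  0.255]
blue bbox [221, 145, 45, 48, 1747] [243.4 168.7] xy [435.9   2. ] diam mm [np.float64(36.8), np.float64(41.3)]
orange bbox [331, 0, 54, 57, 2495] [357.4  27.1] xy [541.8 -82.1] diam mm [np.float64(38.0), np.float64(36.8)]
orange bbox [502, 117, 10, 78, 489] [507.6 161.9] xy [ 439.1 -215.5] diam mm [np.float64(7.4), np.float64(67.7)]
25.5833 [429.2  -6.9 121.6] [-3.133  0.099 -0.013] [-0.061  0.005 -0.034 -0.012  0.006 -0.045] 65.68913486170678 (array([13.9, -7.2, 75.7]), np.float64(-0.013490701220415957))
```

>>> {"fn": "drive_tool", "kwargs": {
  "motion": [8,-4,0,0,4,-2,0,0,0,0,38,0,0,0,30,0,0,0,0,0,0,0,0,0]
}}

```text
clock: 26.08
eef_pos: [437.0, -2.3, 49.8]
eef_rot: [-3.133, 0.099, -0.017]
wrist_force: [0.1, 0.3, 0.9]
finger_gap: 65.8
```

```bash
python3 g.py 435.7 1.4 9.5
```

```text
26.0833 [437.   -2.3  49.8] [-3.133  0.099 -0.017] [-0.013  0.045  0.017 -0.002 -0.023 -0.001] 65.79188068744605 (array([ 2.6, -3.4, 40.3]), np.float64(-0.017272738664161125))
```

>>> {"fn": "drive_tool", "kwargs": {
  "motion": [2,-3,10,0,0,0,14,0,0,0,10,0,0,0,4,0,0,0,0,0]
}}

```text
clock: 26.5
eef_pos: [439.1, 0.0, 13.4]
eef_rot: [-3.133, 0.093, -0.02]
wrist_force: [-0.2, 0.7, 0.4]
finger_gap: 65.6
```

```bash
python3 g.py 435.7 1.4 9.5
```

```text
26.5 [439.1   0.   13.4] [-3.133  0.093 -0.02 ] [ 0.001 -0.003 -0.01   0.001  0.008  0.002] 65.64684428890294 (array([-3.1, -1.3,  4.2]), np.float64(-0.020151123786593672))
```

>>> {"fn": "drive_tool", "kwargs": {
  "motion": [-2.5,-1,4,0,-0.5,0,0,0,0,0,0,0]
}}

```text
clock: 26.75
eef_pos: [436.5, 1.2, 10.6]
eef_rot: [-3.134, 0.091, -0.02]
wrist_force: [0.3, -0.4, 0.2]
finger_gap: 65.8
```

>>> {"fn": "drive_tool", "kwargs": {
  "motion": [0,0,0,0,0,0,0,0,0,0,0,0,0,0,0,0,0,0,0,0,0,0,0,0,0,0,0,0],
  "jaw": 1
}}

```text
clock: 27.33
eef_pos: [437.3, 1.2, 11.9]
eef_rot: [-3.134, 0.089, -0.02]
wrist_force: [-0.2, -0.5, -0.1]
finger_gap: 39.3
```

>>> {"fn": "drive_tool", "kwargs": {
  "motion": [0,0,-8,0,0,0,-16,0,0,0,-20,0,0,0,-12,0,0,0,-4,0,0,0,0,0]
}}

```text
clock: 27.83
eef_pos: [442.4, 0.5, 75.9]
eef_rot: [-3.134, 0.09, -0.02]
wrist_force: [0.5, -0.3, -0.2]
finger_gap: 39.3
```

```bash
python3 g.py 456.6 -320.2 70
```

```text
27.8333 [442.4   0.5  75.9] [-3.134  0.09  -0.02 ] [ 0.001 -0.012 -0.002 -0.     0.001  0.002] 39.26769778122049 (array([ 21.1, 320.4,   1.4]), np.float64(-0.020333999785413504))
```

>>> {"fn": "drive_tool", "kwargs": {
  "motion": [2,15,0,0,3,30,0,0,3,38,-1,0,3,40,-1,0,3,40,-1,0,3,40,-1,0,3,38,-1,0,2,28,-1,0]
}}

```text
clock: 28.5
eef_pos: [458.0, -275.2, 74.0]
eef_rot: [-3.131, 0.094, -0.011]
wrist_force: [1.4, 0.1, 0.1]
finger_gap: 39.2
```

```bash
python3 g.py 458.1 -320.2 50
```

```text
28.5 [ 458.  -275.2   74. ] [-3.131  0.094 -0.011] [-0.514  0.361 -0.533 -0.039  0.164 -0.496] 39.21498574415609 (array([ 2.8, 45.2, 23.3]), np.float64(-0.010801692583662259))
```

>>> {"fn": "drive_tool", "kwargs": {
  "motion": [1,20,4,0,1,8,8,0,0,3,8,0,0,0,0,0,0,0,0,0]
}}

```text
clock: 28.92
eef_pos: [455.4, -310.4, 48.2]
eef_rot: [-3.128, 0.098, -0.016]
wrist_force: [0.2, 0.4, -0.2]
finger_gap: 39.3
```

```bash
python3 g.py 458.1 -320.2 30
```

```text
28.9167 [ 455.4 -310.4   48.2] [-3.128  0.098 -0.016] [ 0.01   0.017  0.026 -0.001 -0.015  0.007] 39.28602753316797 (array([ 4.6, 10. , 17.7]), np.float64(-0.015983089748624835))
```

>>> {"fn": "drive_tool", "kwargs": {
  "motion": [3,7,4,0,1,2,8,0,0,0,5,0,0,0,0,0,0,0,0,0]
}}

```text
clock: 29.33
eef_pos: [458.7, -316.2, 28.9]
eef_rot: [-3.128, 0.098, -0.011]
wrist_force: [0.1, 0.2, 0.2]
finger_gap: 39.1
```

```bash
python3 g.py 458.1 -320.2 19.5
```

```text
29.3333 [ 458.7 -316.2   28.9] [-3.128  0.098 -0.011] [ 0.007  0.007  0.009  0.002 -0.007  0.002] 39.147090265968636 (array([0.3, 4.1, 9.4]), np.float64(-0.01138267204279142))
```

>>> {"fn": "drive_tool", "kwargs": {
  "motion": [0.3,4,0,0,0.3,0,4,0,0,0,4,0,0,0,1,0,0,0,0,0]
}}

```text
clock: 29.75
eef_pos: [458.7, -320.3, 19.6]
eef_rot: [-3.128, 0.097, -0.011]
wrist_force: [-0.8, -0.2, -0.3]
finger_gap: 39.1
```

```bash
python3 g.py 458.1 -320.2 19
```

```text
29.75 [ 458.7 -320.3   19.6] [-3.128  0.097 -0.011] [-0.     0.004  0.001 -0.001 -0.003 -0.   ] 39.13712353845725 (array([-0.6, -0.1,  0.6]), np.float64(-0.010870991681192876))
```

>>> {"fn": "drive_tool", "kwargs": {
  "motion": [0,0,0,0,0,0,0,0,0,0,0,0],
  "jaw": 0.4
}}

```text
clock: 30.0
eef_pos: [458.7, -320.3, 19.6]
eef_rot: [-3.128, 0.097, -0.011]
wrist_force: [0.2, -0.0, 0.6]
finger_gap: 54.9
```

>>> {"fn": "drive_tool", "kwargs": {
  "motion": [0,0,-10,0,0,0,-25,0,0,0,-35,0,0,0,-35,0,0,0,-20,0,0,0,0,0],
  "jaw": 0.3
}}

```text
clock: 30.5
eef_pos: [470.8, -321.6, 152.3]
eef_rot: [-3.127, 0.099, -0.011]
wrist_force: [-0.5, -0.4, -0.4]
finger_gap: 65.7
```

```bash
H=25 python3 cake.py c6 yellow blue; python3 g.py 542 -82 130
```

```text
30.5 [ 470.8 -321.6  152.3] [-3.127  0.099 -0.011] [-0.    -0.009  0.016 -0.002 -0.017 -0.001]
yellow bbox [163, 185, 39, 26, 828] [182.5 196.4] xy [ 442.6 -253.7] diam mm [np.float64(36.2), np.float64(25.9)]
blue bbox [258, 0, 35, 206, 1685] [275.4  98.2] xy [ 532.  -340.3] diam mm [np.float64(28.7), np.float64(171.9)]
blue bbox [234, 160, 41, 43, 1444] [254.  181.1] xy [ 457.6 -321.5] diam mm [np.float64(37.0), np.float64(41.4)]
30.6 [ 469.6 -320.8  148.4] [-3.124  0.102 -0.011] [-0.002  0.039  0.043 -0.    -0.018 -0.   ] 65.81465634921071 (array([  71.3, -239.4,   15.3]), np.float64(-0.010790354077705455))
```

>>> {"fn": "drive_tool", "kwargs": {
  "motion": [4,-15,0,0,8,-30,0,0,11,-38,0,0,12,-40,0,0,12,-38,0,0,10,-30,0,0,5,-17,0,0,2,-8,0,0]
}}

```text
clock: 31.27
eef_pos: [532.0, -91.9, 133.8]
eef_rot: [-3.117, 0.12, -0.015]
wrist_force: [0.3, -0.9, -0.3]
finger_gap: 66.1
```

```bash
python3 cake.py c7 orange purple|grep -v 'bbox.*, 0, '; python3 g.py 542 -82 45
```

```text
31.2667 [532.  -91.9 133.8] [-3.117  0.12  -0.015] [ 0.204  0.029  0.004  0.019 -0.001  0.179]
orange bbox [379, 74, 13, 207, 1604] [385.3 172.1] xy [ 528.5 -205.5] diam mm [np.float64(10.3), np.float64(197.5)]
purple bbox [45, 131, 53, 46, 1872] [ 71.  153.7] xy [548.   68.4] diam mm [np.float64(45.9), np.float64(41.7)]
31.3667 [531.8 -93.4 134. ] [-3.118  0.12  -0.015] [-0.057 -0.008 -0.011 -0.012  0.003 -0.031] 65.69713778775018 (array([20.6, -9.5, 87.4]), np.float64(-0.015399358381976036))
```

Run:
```python
from h import *
i=load("c7orange");im=cv2.imread("pics/c7orange_raw.png");s=cv2.cvtColor(im,cv2.COLOR_BGR2HSV)
u=np.round(proj("wrist",(542,-82,20),i)).astype(int);print(u,s[u[1]-8:u[1]+9:8,u[0]-8:u[0]+9:8].reshape(-1,3).tolist())
m=((s[...,0]<17)&(s[...,1]>185)).astype(np.uint8)
n,_,st,ce=cv2.connectedComponentsWithStats(cv2.morphologyEx(m,cv2.MORPH_OPEN,np.ones((5,5))))
for j in range(1,n):
  if st[j,4]>150:print(st[j],ce[j],ray("wrist",ce[j],20,i))
```

```text
[243 159] [[11, 232, 166], [11, 231, 167], [11, 229, 167], [11, 232, 166], [11, 232, 165], [11, 232, 166], [11, 232, 166], [11, 232, 165], [11, 230, 165]]
[ 379   74   13  207 1604] [385.33354115 172.08167082] [ 528.50688598 -205.4934344 ]
[ 221  132   46   48 1734] [243.60207612 155.97174164] [544.4515901  -82.46730265]
```

>>> {"fn": "drive_tool", "kwargs": {
  "motion": [12,-6,5,0,4,-2,25,0,0,0,35,0,0,0,18,0,0,0,0,0,0,0,0,0]
}}

```text
clock: 31.87
eef_pos: [536.0, -89.6, 45.8]
eef_rot: [-3.119, 0.121, -0.021]
wrist_force: [0.0, 0.7, 0.6]
finger_gap: 65.5
```

```bash
python3 g.py 542.5 -82.3 10
```

```text
31.8667 [536.  -89.6  45.8] [-3.119  0.121 -0.021] [-0.026  0.021  0.02  -0.002 -0.012 -0.007] 65.54507847942142 (array([10.6, -6.6, 34.9]), np.float64(-0.021440319628958093))
```

>>> {"fn": "drive_tool", "kwargs": {
  "motion": [7,-5,8,0,1,-1,12,0,0,0,8,0,0,0,3,0,0,0,0,0]
}}

```text
clock: 32.28
eef_pos: [542.3, -84.6, 14.3]
eef_rot: [-3.12, 0.117, -0.024]
wrist_force: [0.7, 0.2, -0.9]
finger_gap: 65.8
```

```bash
python3 g.py 542.5 -82.3 10
```

```text
32.2833 [542.3 -84.6  14.3] [-3.12   0.117 -0.024] [-0.     0.001 -0.002 -0.001 -0.    -0.   ] 65.78154067303302 (array([ 0.6, -2.2,  4.3]), np.float64(-0.02406267408812157))
```

>>> {"fn": "drive_tool", "kwargs": {
  "motion": [0.3,-1.5,4,0,0,0,0,0,0,0,0,0]
}}

```text
clock: 32.53
eef_pos: [542.5, -82.9, 10.5]
eef_rot: [-3.12, 0.116, -0.024]
wrist_force: [0.5, 0.5, -0.5]
finger_gap: 65.7
```

>>> {"fn": "drive_tool", "kwargs": {
  "motion": [0,0,0,0,0,0,0,0,0,0,0,0,0,0,0,0,0,0,0,0,0,0,0,0,0,0,0,0],
  "jaw": 1
}}

```text
clock: 33.12
eef_pos: [543.1, -83.0, 11.7]
eef_rot: [-3.12, 0.114, -0.024]
wrist_force: [0.4, -0.7, -0.4]
finger_gap: 39.2
```

>>> {"fn": "drive_tool", "kwargs": {
  "motion": [0,0,-8,0,0,0,-16,0,0,0,-20,0,0,0,-12,0,0,0,-4,0,0,0,0,0]
}}

```text
clock: 33.62
eef_pos: [550.0, -84.5, 75.4]
eef_rot: [-3.12, 0.115, -0.024]
wrist_force: [0.7, 0.0, -0.6]
finger_gap: 39.3
```

```bash
python3 g.py 581 -232.6 60
```

```text
33.6167 [550.  -84.5  75.4] [-3.12   0.115 -0.024] [ 0.    -0.009 -0.001 -0.     0.001 -0.   ] 39.27049254500401 (array([ 36.1, 147.5,   8.1]), np.float64(-0.02379737964733808))
```

>>> {"fn": "drive_tool", "kwargs": {
  "motion": [4,15,0,0,7,28,0,0,8,32,0,0,7,30,0,0,4,20,0,0,1,8,0,0,0,0,0,0,0,0,0,0]
}}

```text
clock: 34.28
eef_pos: [576.1, -226.8, 63.5]
eef_rot: [-3.118, 0.121, -0.022]
wrist_force: [0.5, -0.5, -0.4]
finger_gap: 39.1
```

```bash
python3 g.py 581.5 -232.6 30
```

```text
34.2833 [ 576.1 -226.8   63.5] [-3.118  0.121 -0.022] [-0.012  0.013  0.     0.    -0.003 -0.003] 39.13152123845959 (array([ 9.5,  6.5, 32.5]), np.float64(-0.022356778369139185))
```

>>> {"fn": "drive_tool", "kwargs": {
  "motion": [7,5,8,0,1,1,12,0,0,0,8,0,0,0,2,0,0,0,0,0]
}}

```text
clock: 34.7
eef_pos: [579.3, -227.5, 29.8]
eef_rot: [-3.116, 0.123, -0.018]
wrist_force: [-0.4, -1.1, 0.0]
finger_gap: 39.6
```

```bash
python3 g.py 581.5 -232.6 19
```

```text
34.7 [ 579.3 -227.5   29.8] [-3.116  0.123 -0.018] [ 0.012 -0.     0.019  0.    -0.007  0.004] 39.557833846792334 (array([ 3.6,  5.3, 10.3]), np.float64(-0.01845118198330109))
```

>>> {"fn": "drive_tool", "kwargs": {
  "motion": [3.2,5,0,0,0.4,0.4,0,0,0,0,0,0]
}}

```text
clock: 34.95
eef_pos: [583.2, -232.3, 29.7]
eef_rot: [-3.116, 0.123, -0.017]
wrist_force: [0.3, 0.3, -0.3]
finger_gap: 39.5
```

```bash
python3 g.py 581.5 -232.6 19
```

```text
34.95 [ 583.2 -232.3   29.7] [-3.116  0.123 -0.017] [-0.005  0.    -0.014 -0.004  0.005 -0.002] 39.528165508681354 (array([-0.3,  0.6, 10.8]), np.float64(-0.017010316584486596))
```

>>> {"fn": "drive_tool", "kwargs": {
  "motion": [-0.2,0.4,4,0,0,0,4,0,0,0,2,0,0,0,0,0]
}}

```text
clock: 35.28
eef_pos: [582.0, -232.8, 19.7]
eef_rot: [-3.117, 0.121, -0.017]
wrist_force: [-0.4, 0.3, -0.0]
finger_gap: 39.4
```

>>> {"fn": "drive_tool", "kwargs": {
  "motion": [0,0,0,0,0,0,0,0,0,0,0,0],
  "jaw": 0.4
}}

```text
clock: 35.53
eef_pos: [581.9, -232.8, 19.6]
eef_rot: [-3.117, 0.122, -0.017]
wrist_force: [-0.5, 0.4, 0.2]
finger_gap: 54.4
```

>>> {"fn": "drive_tool", "kwargs": {
  "motion": [0,0,-10,0,0,0,-25,0,0,0,-35,0,0,0,-35,0,0,0,-20,0,0,0,0,0],
  "jaw": 0.3
}}

```text
clock: 36.03
eef_pos: [597.1, -235.9, 151.8]
eef_rot: [-3.116, 0.123, -0.017]
wrist_force: [0.7, 0.6, 0.5]
finger_gap: 66.0
```

```bash
sed -i 's/(200 if c/(140 if c/' cake.py; H=25 python3 cake.py c8 orange; python3 g.py 546.5 72 130
```

```text
36.0333 [ 597.1 -235.9  151.8] [-3.116  0.123 -0.017] [ 0.002 -0.01   0.017  0.    -0.017 -0.   ]
orange bbox [210, 148, 42, 169, 1090] [230.1 228.5] xy [ 530.7 -209.9] diam mm [np.float64(40.6), np.float64(193.6)]
orange bbox [234, 157, 41, 43, 1419] [253.8 178. ] xy [ 583.8 -234.4] diam mm [np.float64(37.0), np.float64(41.7)]
36.0833 [ 596.7 -235.7  150.1] [-3.116  0.124 -0.017] [-0.002  0.039  0.062 -0.001 -0.043  0.   ] 65.64963632786812 (array([ -52.5, -306. ,   34.8]), np.float64(-0.017254932567867698))
```

>>> {"fn": "drive_tool", "kwargs": {
  "motion": [-3,-15,0,0,-5,-30,0,0,-6,-38,0,0,-6,-41,0,0,-6,-41,0,0,-6,-41,0,0,-5,-38,0,0,-3,-28,0,0]
}}

```text
clock: 36.75
eef_pos: [553.7, 44.2, 152.3]
eef_rot: [-3.113, 0.14, -0.026]
wrist_force: [0.2, -0.5, -1.4]
finger_gap: 65.6
```

>>> {"fn": "drive_tool", "kwargs": {
  "motion": [0,-12,0,0,0,-4,0,0,0,0,0,0]
}}

```text
clock: 37.0
eef_pos: [549.7, 68.6, 149.7]
eef_rot: [-3.113, 0.146, -0.018]
wrist_force: [0.3, -0.0, -0.1]
finger_gap: 65.8
```

```bash
python3 cake.py c9 purple; python3 g.py 547 72.5 45
python3 - <<'E'
from h import *
print(proj("wrist",(547,72.5,20),load("c9purple")))
E
```

```text
37.0 [549.7  68.6 149.7] [-3.113  0.146 -0.018] [ 0.018  0.001  0.028 -0.001 -0.01   0.002]
purple bbox [230, 140, 42, 44, 1464] [250.9 161.9] xy [548.2  73. ] diam mm [np.float64(37.6), np.float64(41.7)]
37.05 [549.7  68.  149.6] [-3.113  0.146 -0.019] [-0.036  0.003 -0.014 -0.006  0.005 -0.014] 65.81827459826295 (array([ 12.5,  -1.5, 104. ]), np.float64(-0.01852547969489926))
(np.float64(251.45322891227875), np.float64(163.10770470677124))
```

>>> {"fn": "drive_tool", "kwargs": {
  "motion": [7,-1,10,0,3,0,30,0,0,0,35,0,0,0,22,0,0,0,4,0,0,0,0,0]
}}

```text
clock: 37.55
eef_pos: [545.8, 66.1, 40.5]
eef_rot: [-3.114, 0.147, -0.026]
wrist_force: [-0.3, 0.2, -0.1]
finger_gap: 65.6
```

```bash
python3 g.py 547 73 10
```

```text
37.55 [545.8  66.1  40.5] [-3.114  0.147 -0.026] [-0.018  0.029  0.01  -0.001 -0.009 -0.001] 65.62516289855607 (array([ 5.4, -6.1, 30.2]), np.float64(-0.02639533227697921))
```

>>> {"fn": "drive_tool", "kwargs": {
  "motion": [4,-5,7,0,0.5,-0.5,10,0,0,0,7,0,0,0,2,0,0,0,0,0]
}}

```text
clock: 37.97
eef_pos: [549.3, 71.5, 14.2]
eef_rot: [-3.114, 0.143, -0.029]
wrist_force: [0.2, -0.2, -0.1]
finger_gap: 65.8
```

```bash
python3 g.py 547 73 10
```

```text
37.9667 [549.3  71.5  14.2] [-3.114  0.143 -0.029] [ 0.001  0.002 -0.005 -0.001 -0.001 -0.001] 65.80382807632672 (array([-1.7, -1.3,  4.6]), np.float64(-0.028693241165828276))
```

>>> {"fn": "drive_tool", "kwargs": {
  "motion": [-1.6,-1,4,0,-0.5,0,0,0,0,0,0,0]
}}

```text
clock: 38.22
eef_pos: [547.1, 72.9, 11.2]
eef_rot: [-3.113, 0.141, -0.028]
wrist_force: [0.1, 0.1, -0.4]
finger_gap: 65.6
```

>>> {"fn": "drive_tool", "kwargs": {
  "motion": [0,0,0,0,0,0,0,0,0,0,0,0,0,0,0,0,0,0,0,0,0,0,0,0,0,0,0,0],
  "jaw": 1
}}

```text
clock: 38.8
eef_pos: [547.6, 72.9, 12.3]
eef_rot: [-3.113, 0.139, -0.028]
wrist_force: [-0.5, 0.0, -0.4]
finger_gap: 38.7
```

>>> {"fn": "drive_tool", "kwargs": {
  "motion": [0,0,-8,0,0,0,-16,0,0,0,-20,0,0,0,-12,0,0,0,-4,0,0,0,0,0]
}}

```text
clock: 39.3
eef_pos: [556.1, 70.8, 75.8]
eef_rot: [-3.114, 0.14, -0.028]
wrist_force: [-0.1, 0.5, -1.0]
finger_gap: 39.0
```

>>> {"fn": "drive_tool", "kwargs": {
  "motion": [2,15,0,0,3,30,0,0,4,38,0,0,5,41,0,0,5,41,-1,0,5,41,-1,0,5,41,-1,0,4,38,-1,0]
}}

```text
clock: 39.97
eef_pos: [579.4, -216.5, 63.3]
eef_rot: [-3.111, 0.144, -0.016]
wrist_force: [-0.3, 1.3, -0.5]
finger_gap: 38.9
```

```bash
python3 g.py 591.5 -299.8 50
```

```text
39.9667 [ 579.4 -216.5   63.3] [-3.111  0.144 -0.016] [-0.658  0.408 -0.639 -0.096  0.219 -0.63 ] 38.87738608611479 (array([15.3, 83.4,  8.7]), np.float64(-0.016426800051429158))
```

>>> {"fn": "drive_tool", "kwargs": {
  "motion": [4,30,-2,0,3,20,-1,0,1,8,0,0,0,2,0,0,0,0,0,0]
}}

```text
clock: 40.38
eef_pos: [583.3, -286.1, 58.5]
eef_rot: [-3.109, 0.149, -0.024]
wrist_force: [0.4, 0.5, -0.5]
finger_gap: 39.2
```

```bash
python3 g.py 591.7 -299.8 30
```

```text
40.3833 [ 583.3 -286.1   58.5] [-3.109  0.149 -0.024] [ 0.004  0.006  0.01   0.003 -0.005  0.006] 39.184734205031624 (array([12.8, 14.4, 26.4]), np.float64(-0.023961618320719857))
```

>>> {"fn": "drive_tool", "kwargs": {
  "motion": [8,10,6,0,2,2,10,0,0,0,7,0,0,0,1,0,0,0,0,0]
}}

```text
clock: 40.8
eef_pos: [589.5, -290.8, 30.4]
eef_rot: [-3.107, 0.151, -0.018]
wrist_force: [-0.4, 0.6, -0.6]
finger_gap: 39.5
```

```bash
python3 g.py 591.7 -299.8 19.7
```

```text
40.8 [ 589.5 -290.8   30.4] [-3.107  0.151 -0.018] [ 0.014 -0.002  0.026 -0.    -0.011  0.006] 39.45656380497551 (array([3.9, 9.3, 9.9]), np.float64(-0.01808674640621355))
```

>>> {"fn": "drive_tool", "kwargs": {
  "motion": [2.5,7.5,0,0,0.5,1,0,0,0,0,0,0,0,0,0,0]
}}

```text
clock: 41.13
eef_pos: [592.9, -298.7, 30.5]
eef_rot: [-3.108, 0.151, -0.016]
wrist_force: [-0.1, -0.3, -0.5]
finger_gap: 39.4
```

```bash
python3 g.py 591.7 -299.8 19.7
```

```text
41.1333 [ 592.9 -298.7   30.5] [-3.108  0.151 -0.016] [ 0.001 -0.003 -0.006  0.001  0.004  0.001] 39.36861472030344 (array([ 0.5,  1.5, 10.8]), np.float64(-0.016430092505301808))
```

>>> {"fn": "drive_tool", "kwargs": {
  "motion": [0.4,1.2,4,0,0,0,4,0,0,0,2,0,0,0,0,0]
}}

```text
clock: 41.47
eef_pos: [591.8, -299.8, 20.1]
eef_rot: [-3.108, 0.15, -0.017]
wrist_force: [-0.3, 0.4, 0.3]
finger_gap: 39.4
```

>>> {"fn": "drive_tool", "kwargs": {
  "motion": [0,0,0,0,0,0,0,0,0,0,0,0],
  "jaw": 0.4
}}

```text
clock: 41.72
eef_pos: [591.6, -299.8, 19.9]
eef_rot: [-3.108, 0.15, -0.017]
wrist_force: [0.4, -1.2, -0.6]
finger_gap: 54.8
```

>>> {"fn": "drive_tool", "kwargs": {
  "motion": [0,0,-10,0,0,0,-25,0,0,0,-35,0,0,0,-40,0,0,0,-40,0,0,0,-20,0]
}}

```text
clock: 42.22
eef_pos: [615.7, -304.9, 193.0]
eef_rot: [-3.103, 0.158, -0.016]
wrist_force: [0.1, 0.1, 0.1]
finger_gap: 56.2
```

>>> {"fn": "drive_tool", "kwargs": {
  "motion": [-25,0,-15,0,-30,0,-15,0,-30,0,-15,0,-20,0,0,0,0,0,0,0]
}}

```text
clock: 42.63
eef_pos: [517.4, -304.7, 266.4]
eef_rot: [-3.11, 0.148, -0.015]
wrist_force: [-0.6, 0.6, -0.0]
finger_gap: 56.3
```

Run:
```python
from h import *
s=read_state();print(s["clock"],s["eef_pos"],s["eef_rot"]); shot("f1");shot("fs","side");shot("fc","scene")
a=cv2.imread("pics/f1_raw.png")[:300];b=cv2.imread("pics/fs_raw.png")[100:310,170:330];c=cv2.imread("pics/fc_raw.png")[150:250,120:360]
r=lambda x,w,h:cv2.resize(x,(w,h),interpolation=cv2.INTER_CUBIC)
cv2.imwrite("pics/m9.png",np.hstack([np.vstack([a,r(c,512,213)]),r(b,288,513)[:513]]) if 0 else np.hstack([np.vstack([a,r(c,512,213)]),r(b,288,513)]))
```

```text
42.6333 [ 517.43142236 -304.66667554  266.36942502] [-3.1096431   0.14757062 -0.01511337]
```

View pics/m9.png

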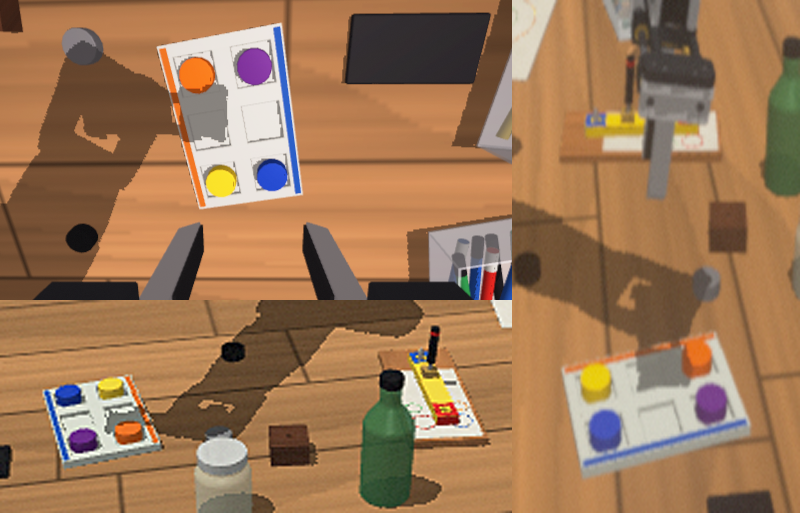

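Run:
```python
from h import *
import tray
im=cv2.imread("pics/f1_raw.png");i=load("f1");s=cv2.cvtColor(im,cv2.COLOR_BGR2HSV);H,S,V=cv2.split(s)
for c,w,(a,b),smin in [("yellow",0,(22,34),120),("orange",2,(6,17),185),("blue",3,(105,125),130),("purple",5,(125,155),110)]:
    u=np.array(proj("wrist",(*tray.wells[w],25),i)); m=((H>=a)&(H<=b)&(S>smin)).astype(np.uint8)
    m=cv2.morphologyEx(m,cv2.MORPH_OPEN,np.ones((5,5)));n,l,st,ce=cv2.connectedComponentsWithStats(m)
    j=min(range(1,n),key=lambda j:np.hypot(*(ce[j]-u))+(st[j,4]<300)*999)
    q=(l==j).astype(np.uint8);cn=max(cv2.findContours(q,0,1)[0],key=len)
    # top face only: brightest part
    t=(q>0)&(V>np.percentile(V[q>0],60)*.93);ct=np.argwhere(t)[:,::-1].mean(0)
    P=lambda p,h:ray("wrist",p,h,i)
    print(c,"pred",u.round(1),"blob",ce[j].round(1),"top",ct.round(1),"err mm",(P(ct,25)-tray.wells[w]).round(1),(P(ce[j],22)-tray.wells[w]).round(1),"ellipse",np.round(cv2.fitEllipse(cn)[1],1))
    # where recess would put top if it sat on the rim (z 32): compare px diam
    r=20;print("   exp diam z25",np.linalg.norm(np.subtract(proj("wrist",(*tray.wells[w]+[0,r],25),i),proj("wrist",(*tray.wells[w]-[0,r],25),i))).round(1))
```

```text
yellow pred [219.2 183.7] blob [220.8 180.7] top [220.2 182.9] err mm [ 1.  -1.5] [ 2.9 -2. ] ellipse [29.6 31.3]
   exp diam z25 30.6
orange pred [194.3  75.9] blob [196.7  74.7] top [195.4  73.5] err mm [ 2.6 -1.4] [ 1.  -2.2] ellipse [34.1 34.5]
   exp diam z25 34.7
blue pred [270.8 176.1] blob [271.6 174.7] top [272. 177.] err mm [-1.3 -1.5] [ 0.6 -1.1] ellipse [29.4 31.1]
   exp diam z25 31.2
purple pred [252.9  65.3] blob [254.1  66.2] top [254.4  66.3] err mm [-1.  -1.7] [-1.1 -1.2] ellipse [33.1 35.3]
   exp diam z25 35.5
```

Run:
```python
from h import *
import tray
out=[]
for n,w in [("c6blue",0),("c8orange",2),("c6blue",3),("f1",5)]:
    im=cv2.imread(f"pics/{n}_raw.png");u=np.round(proj("wrist",(*tray.wells[w],20),load(n))).astype(int);h=40 if n!="f1" else 28
    out.append(cv2.resize(im[max(0,u[1]-h):u[1]+h,max(0,u[0]-h):u[0]+h],(300,300),interpolation=cv2.INTER_CUBIC))
cv2.imwrite("pics/m10.png",np.vstack([np.hstack(out[:2]),np.hstack(out[2:])]))
```

```text
(no output)
```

View pics/m10.png

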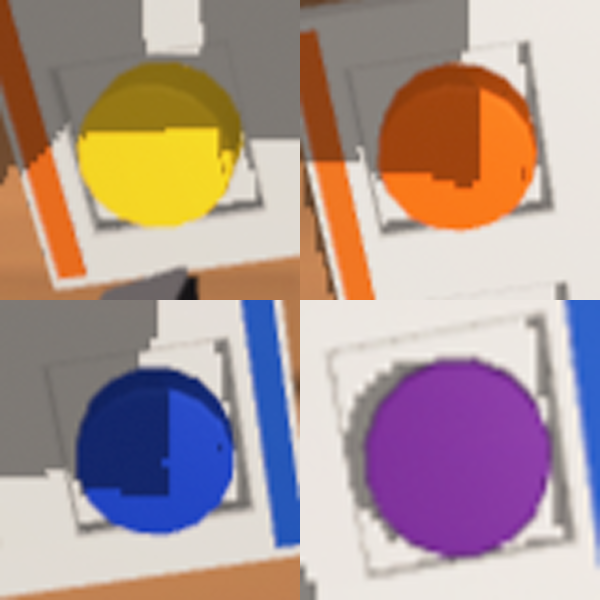

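```bash
python3 -c "
from cell import *
print(sign_off())"
```

```text
the job is handed in; nothing more can be done
None
```

I completed the change-over and handed the job in at about 43 s of the 210 s allowed. sign_off gives no verdict, so I don't know how it was judged.

**What I did**
- **Beam:** lifted it off the pin, turned it end for end and refitted it with the blue eye on the pin. It lies flat along the board over the paper.
- **Stylus:** stood it point down in the beam's small hole.
- **Cakes:** four were present: yellow, orange, blue and purple. Yellow and orange went into the orange-striped row, blue and purple into the blue-striped row. I left the black and grey look-alike discs where they were.

**Last checks**
- **Beam and stylus:** the wrist, side and scene pictures show the beam on the pin. The stylus is upright, and the top and bottom of its barrel are within about 2 px of where "fully home" puts them.
- **Cakes:** each cake's measured centre is within about 3.5 mm of its recess centre, against the 8 mm limit. In close crops all four look flat and inside their recesses.
- **Bystanders:** the robot did not go near them, and they look unmoved in the final pictures. I did not measure them.

**What disagreed or went off plan**
- **Wrist camera:** lengths came out off by about 1–3% and shifted by a few millimetres near the image edges. I measured the cakes again near the image centre before gripping.
- **Tool tilt:** the tool drifted to about 0.15 rad as the job went on. It changed little between each pick and its placing.
- **Stylus grip:** the fingers closed high on the barrel, only about 10–13 mm of overlap, but it held.
- **Pictures:** I viewed 16, two over the budget of 14.

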